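Pull the dial cap off the polisher's speed control box

ROBOT

A 7-joint arm with a two-finger parallel gripper is mounted at the origin on a cart in front of the work surface, level with it; the furniture and walls round the work are solid. World frame = base frame: x ahead of the robot, y to its left, z up, the work surface at z = 0. Lengths are in m, angles in rad, forces in N, time in s.
With the tool pointing down it reaches from about 0.4 to 0.925 m from the base axis. Payload 4.1 kg.
Tool frame: the origin (TCP) lies at the very end of the fingers, on their centre line; the grasp point (between the pads) lies 19 mm behind it; z points along the fingers, y is the direction in which the jaws open and shut (so a half turn about z gives the same grasp; the last joint's range is limited). The gripper opens to 85 mm and grips with 20 to 120 N. Pads are 22 mm wide; open, the fingers measure 114 mm over their backs; the gripper's body (76 mm by 85 mm) begins 54 mm behind the grasp point. The pads swing forward as they close: fully open they stand 13 mm farther back than shut.
Start: joints at [-1.214, 0.398, 0.045, 1.537, -0.019, 1.207, -0.051], TCP at [0.286, 0.584, 0.231] pointing down, gripper open.
Joint ranges: [-2.82, 2.82], [-0.49, 2.23], [-1.37, 1.46], [0, 2.46], [-1.36, 4.5], [0.23, 2], [-2.94, 2.94]. Speed limits (rad/s): [2.57, 2.57, 3.14, 3.14, 3.14, 3.14, 3.14].

INTERFACE

Orientations are given as a unit quaternion [x, y, z, w].
In Python, from plant import arm gives the robot as it stands.
- The arm moves only by the tool move_arm, never from a script. Its argument "increments" is a list of rows, each a list of 5 numbers: the closure, from 0 (fully open) to 1 (shut), then the shift along the world's x, y, z in units of 25 mm (1.0 is 25 mm), then the turn about the world's z in units of 6 degrees (1.0 is 6 degrees). A call has 1 to 12 rows; each row shifts and turns the pose as measured when the row begins; what a row does not reach is not made up. A row lasts 1/12 s, in which the tool goes at most 41.7 mm and 7.16 degrees, less where a joint would pass 70% of its speed; a pose out of reach is approached as far as the arm can. A call is refused whole if a number of a shift passes 1 or a number of a turn 1, either way. A call with a gripper value outside its range is refused whole. The fingers move at their own pace and stop on an object; "squeeze" is the grip in N (left out, the last holds). Time passes only in rows, so rows that do not move let the fingers close. It gives the time, the measured TCP pose, the force and the opening at its end, in the units of the state.
- arm.get_obs(): the state, without advancing time (a new reading comes with each control period).
- arm.camera(name): name is "side" or "top" or "wrist"; returns (picture, depth): 384x512x3 uint8, red, green, blue; 384x512 float32, m along the optical axis (not along the pixel's ray), 0 where there is no reading.
- arm.camera_model(name): a dict with "intrinsics" (3x3 intrinsics, pixels), "distortion" ([k1, k2, p1, p2, k3] as OpenCV has them; the pictures are not rectified), "cam_to_world" (4x4, takes a point from camera to world coordinates); the wrist camera has in their place "T_tool_cam" (4x4, takes a point from camera to tool coordinates, whose origin is the TCP and whose axes are the flange's). Camera axes: x right, y up, looking along -z (the intrinsics and any distortion apply to the point x, -y, -z); pixel columns grow to the right and rows downward; lengths in m; the calibration is good to about 2 mm. A picture is of the moment at which its call begins: read the wrist's pose just before it. camera_model takes no time and is no camera call.
- arm.sign_off(): hands the job in, once; it reports no verdict.
Trained networks look in the newest picture that a camera, given by its name, has taken for a name from the list of things; names that differ only in an ending like _2 or _b are one class to them, and where a whole thing is asked for, a point or a joint stands for the part that bears it (a point fixed in the world has none). Each returns a list of dicts, best first, with "p" (0 to 1); they miss things now and then, are a little off and sometimes report something else, mostly with a low value. They report only what shows in the picture. A call takes as long as a camera call. They do not tell look-alikes from the thing itself.
- arm.trace(camera, label): "region" (384x512 bool, what is visible of it) and "point" ([row, column] in pixels, amid what is visible of it).
The state is a dict: "time_s": time; "joint_positions": joint angles; "qvel": joint speeds; "joint_torque": joint torques, N m; "tool_pos": TCP position; "orientation": TCP orientation; "wrist_force": force on the tool from outside, world axes, zero at the start; "wrist_torque": the same for the moment, N m; "gripper_width": opening from 0.0 (shut) to 1.0 (fully open).
Only numpy, scipy, OpenCV 4.12 (cv2) and the standard library are available. Lean on these libraries where they do the work, as an engineer would, in place of code of your own. Each camera call takes 0.05 s, during which the arm holds its last target.

TASK

The shaft nut under the black dial cap on the polisher's speed control box has to be tightened. Pull the cap off with the orange-handled cap puller: rest the jaws lightly on the panel, slide them along it under the cap's skirt as far as they go while the cap is still fully home, and only then pull straight up until the cap pops off its shaft, then stand the puller, with the cap, gently in the round steel dish and let go. Do not touch the cap with the fingers or lever it askew, never bear or push hard on the panel, the cap or the dish, and leave the dish and the other things on the bench where they are.

Things in the scene. Friction and masses are not known exactly. Their poses are not given: they have to be found in the camera images.
- control_box: Speed control box, grey housing 182 x 122 mm with a flat bare aluminium panel on top; fixed. Origin under its middle, x along its long side, pointing to the end with the green lamp and black rocker switch (away from the robot within 20 degrees), z up. Panel face 60 mm above the origin, x -84 to 84, y -54 to 54 mm; the feet are adjustable, so the origin is 0 to 6 mm above the bench.
- run_in (a point): Point on the panel face at x -45 mm of the control box, y 0, 55 mm in front of the dial: the panel from x -84 to -10 mm is bare and flat (printed marks only). Axes as the box. Beyond the dial the lamp (9 mm high) and the switch (6 mm high) stand at x 50 to 76 mm.
- shaft_foot (a point): Where the dial shaft's axis meets the panel face (x +10 mm, y 0 of the box; axes as the box). Hidden under the cap: a nut 16 mm wide and 2.6 mm high, a bushing 12 mm in diameter and 6.4 mm high, and the split shaft end, its top 16 mm above the panel.
- dial_cap: Black round push-on dial cap, 15.6 mm high, 30 g: skirt 38 mm in diameter, 3 mm thick, at the bottom, fluted body 30 mm in diameter above it. Origin at the centre of the skirt's underside, z up. Starts pushed home, the skirt's underside 3.4 mm above the panel all round. Two springs in the shaft snap over a lip inside: it lets go upward at about 6 to 12 N and is clear of the shaft after 13 mm.
- cap_puller: Cap puller: orange handle, collar, and a steel stirrup with the jaws below on a sliding shank; about 0.19 kg. It hangs by its collar (18 x 74 x 4 mm) in the stand. Origin at the centre of the collar's underside, z up, x to the open side of the jaws (within 35 degrees of straight away from the robot). The jaws' underside is 48 to 64 mm below the origin, as it was last set: not measured; a stiff sleeve (60 N) keeps it.
- handle (a point): Middle of the puller's orange handle, 36 mm above its origin, straight-sided, 18 mm (x) by 16 mm (y), from 4 to 62 mm above the origin. The stirrup below: 49 mm wide outside (y), x -22 to +17 mm; side plates 43 mm apart inside, their foot 48 to 64 mm below the origin, joined by a bridge whose underside is 30 mm above the foot, so the cap passes below it.
- tool_stand: Wooden stand, fixed, 72 x 76 mm, 76 mm high, open at the top: the puller's collar lies on its two side walls, the stirrup hangs free in its well (56 x 60 mm inside); lift the puller straight up. The puller's toes: one at the foot of each side plate, turned inward, 10.5 mm wide, 22 mm apart, 3.0 mm thick, thinning ahead of x 9 mm to 2.6 mm. Back plate at x -19.2 mm: the skirt stops there, centred.
- parts_dish: Round shallow steel dish, 132 mm across the rim, 24 mm high, loose, 0.35 kg; flat inside floor 4 mm above the bench, about 100 mm across. Origin at the centre of its underside.
- spanner: Black two-pin spanner, 165 mm long, 11 mm high, lying beside the box; leave it alone. Origin at the centre of its underside.
- felt_bob: Pale felt polishing wheel, 60 mm in diameter, 25 mm high, lying in front of the box; leave it alone. Origin at the centre of its underside.
- tile: Grey granite sample tile 56 x 56 x 10 mm, lying on the bench; leave it alone. Origin at the centre of its underside.
Mind the look-alikes: they are no part of the job. There is more than one size of the dial_cap; the one meant has the size given above.

How it is judged:
On the way, in this order (a step that is already met when the one before it is completed fails the run):
1. the puller's jaws are under the skirt of the cap, which is still home on its shaft (lifted less than 0.9 mm) (horizontal distance between cap_puller and dial_cap below 0.006 m and z of dial_cap in the frame of cap_puller between -0.066 and -0.042 m and z of dial_cap in the frame of shaft_foot below 0.0043 m), for 0.1 s.
2. the cap is off its shaft and rides in the puller's jaws (z of dial_cap in the frame of shaft_foot above 0.02 m and horizontal distance between cap_puller and dial_cap below 0.014 m and contact force between dial_cap and cap_puller above 0.05 N), for 0.2 s.
At the end, for the whole second after the job is handed in: the cap lies inside the dish (its centre within 48 mm of the dish's centre and below 30 mm height), the puller stands upright in the dish (within 50 mm of the centre, collar below 72 mm, tilt under 0.15 rad), and all three are at rest (horizontal distance between dial_cap and parts_dish below 0.048 m and height (world z) of dial_cap below 0.03 m and horizontal distance between cap_puller and parts_dish below 0.05 m and height (world z) of cap_puller below 0.072 m and angle between cap_puller's own z axis and vertical below 0.15 rad and linear speed of each of dial_cap, cap_puller, parts_dish below 0.02 m/s); the robot touches nothing.
It fails at once if the fingers touch the cap with over 0.5 N (contact force between the fingers and dial_cap above 0.5 N).
It fails at once if the puller or the fingers bear on the control box with over 20 N (contact force between any of cap_puller, the fingers and control_box above 20 N).
It fails at once if the puller pushes or pulls on the cap with over 20 N while it is on its shaft (up to 2 mm from home), or levers it askew (over 0.2 rad) while it is still on its shaft ((contact force between cap_puller and dial_cap above 20 N and distance between dial_cap and shaft_foot below 0.0054 m) or (angle between dial_cap's own z axis and vertical above 0.2 rad and distance between dial_cap and shaft_foot below 0.014 m)).
It fails at once if the puller or the cap strikes the dish with over 50 N (contact force between any of cap_puller, dial_cap and parts_dish above 50 N).
It fails at once if the dish is moved by over 30 mm, or the spanner, the felt wheel or the tile by over 15 mm (distance of parts_dish from where it was at the start of the episode above 0.03 m or distance of any of spanner, felt_bob, tile from where it was at the start of the episode above 0.015 m).
It also fails if it takes over 64 s, if anything falls off the work surface, if the arm or the gripper's body presses on something with over 40 N, if the wrist force passes 120 N, or if a joint passes its speed limit or range.

## Working session

There is one attempt and no reset: what is moved stays moved. The work goes in short steps, Python scripts to look and compute and a tool call to move; the robot and the scene stay as the last step left them, time stands still between calls to the robot, and variables do not carry over. Pictures are saved under pics/ and viewed, and the job is handed in when it is done.

Besides the shell and the picture viewer there is one more tool, called after ">>>" as name(argument=value, ...), one argument or row to a line, values as JSON. move_arm: Moves the arm, as the interface text tells. Its arguments: {"type":"object","properties":{"increments":{"type":"array"},"squeeze":{"type":"number"}},"required":["increments"]}

```bash
ls; mkdir -p pics; cat > h.py <<'E'
import numpy as np, cv2
from plant import arm
def model(n):
    m=arm.camera_model(n)
    K=np.array(m["intrinsics"]);D=np.array(m["distortion"],float)
    if "cam_to_world" in m: T=np.array(m["cam_to_world"])
    else:
        o=arm.get_obs()
        from scipy.spatial.transform import Rotation as R
        W=np.eye(4);W[:3,:3]=R.from_quat(o["orientation"]).as_matrix();W[:3,3]=o["tool_pos"]
        T=W@np.array(m["T_tool_cam"])
    return K,D,T
def cloud(depth,K,D,T):
    h,w=depth.shape
    u,v=np.meshgrid(np.arange(w),np.arange(h))
    p=cv2.undistortPoints(np.stack([u,v],-1).reshape(-1,1,2).astype(np.float64),K,D).reshape(h,w,2)
    P=np.stack([p[...,0]*depth,-p[...,1]*depth,-depth],-1)
    X=P@T[:3,:3].T+T[:3,3]
    X[depth<=0]=np.nan
    return X
def shot(n,f=None):
    K,D,T=model(n)
    im,d=arm.camera(n)
    if f: cv2.imwrite("pics/"+f,im[...,::-1])
    return im,d,cloud(d,K,D,T),K,D,T
def proj(X,K,D,T):
    Pc=(np.atleast_2d(X)-T[:3,3])@T[:3,:3]
    Pc=Pc*[1,-1,-1]
    return cv2.projectPoints(Pc,np.zeros(3),np.zeros(3),K,D)[0].reshape(-1,2)
E
python3 - <<'E'
from h import *
for n in ["top","side"]:
    im,d,X,K,D,T=shot(n,n+"0.png"); print(n,T[:3,3],K[0,0]); np.savez("pics/"+n+"0.npz",im=im,d=d,X=X,K=K,D=D,T=T)
    for l in ["control_box","dial_cap","cap_puller","tool_stand","parts_dish","spanner","felt_bob","tile"]:
        for r in arm.trace(n,l)[:4]:
            m=r["region"]; print(l,round(r["p"],2),r["point"],m.sum(),np.nanmedian(X[m],0).round(3),np.nanmax(X[m][:,2]).round(3) )
print(arm.get_obs())
E
```

```text
pics
top [0.44930012 0.00692356 0.99857227] 389.2003564059679
control_box 0.57 [172.8, 259.7] 3630 [ 0.599 -0.004  0.063] 0.074
dial_cap 0.75 [161.9, 259.7] 168 [ 0.612 -0.003  0.081] 0.086
dial_cap 0.69 [207.6, 210.3] 337 [0.505 0.124 0.021] 0.028
dial_cap 0.53 [201.2, 309.1] 329 [ 0.518 -0.124  0.022] 0.027
cap_puller 0.91 [238.5, 376.9] 316 [ 0.429 -0.272  0.081] 0.143
cap_puller 0.21 [144.0, 332.3] 443 [ 0.671 -0.192  0.006] 0.015
tool_stand 0.61 [231.4, 368.0] 800 [ 0.443 -0.275  0.06 ] 0.08
parts_dish 0.79 [220.9, 132.3] 2042 [0.47  0.322 0.005] 0.031
spanner 0.73 [147.6, 332.0] 466 [ 0.669 -0.2    0.006] 0.015
felt_bob 0.77 [257.1, 213.8] 454 [0.379 0.105 0.025] 0.032
tile 0.93 [156.7, 174.0] 465 [0.639 0.214 0.011] 0.018
tile 0.26 [223.8, 132.7] 2020 [0.47  0.322 0.005] 0.031
side [ 0.35884118 -0.93694566  0.47627918] 398.05278709335346
control_box 0.93 [214.5, 282.4] 2510 [ 0.592 -0.062  0.057] 0.073
control_box 0.63 [276.4, 233.2] 1613 [ 0.432 -0.315  0.055] 0.078
dial_cap 0.73 [212.7, 284.4] 2509 [ 0.592 -0.062  0.056] 0.081
dial_cap 0.63 [202.5, 197.5] 285 [0.379 0.086 0.
[... 639 characters left out ...]
'joint_positions': array([-1.2140425 ,  0.39836754,  0.04513793,  1.53657785, -0.01873988,
        1.20687933, -0.05070303]), 'qvel': array([ 0.00017265, -0.00011689, -0.0007849 ,  0.00210612,  0.00167119,
        0.00053668, -0.00085801]), 'joint_torque': array([ 4.74935496e-04, -4.74997723e+01,  1.36345670e+00, -2.54521394e+01,
        1.14981245e-02,  8.61053486e-04,  6.27884731e-06]), 'tool_pos': array([0.28609445, 0.58371051, 0.23137834]), 'orientation': array([2.25899252e-01, 9.74150665e-01, 9.45600459e-05, 1.22849406e-05]), 'wrist_force': array([ 0.04754883, -0.1892774 , -0.0710886 ]), 'wrist_torque': array([ 0.02876604, -0.01630201, -0.00317152]), 'gripper_width': 0.9976539873147512}
```

```bash
python3 - <<'E'
import cv2
t=cv2.imread("pics/top0.png");s=cv2.imread("pics/side0.png")
c=cv2.resize(t[120:280,90:410],(800,400),interpolation=cv2.INTER_CUBIC)
cv2.imwrite("pics/topc.png",c)
c=cv2.resize(s[150:320,160:400],(800,567),interpolation=cv2.INTER_CUBIC)
cv2.imwrite("pics/sidec.png",c)
E
```

```text
(no output)
```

View pics/topc.png

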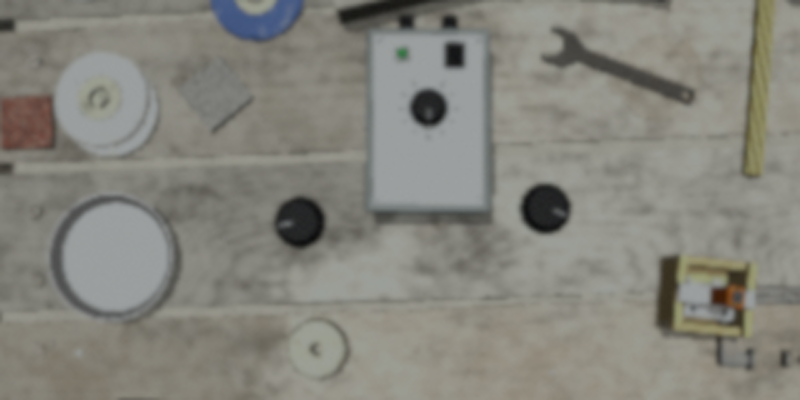

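View pics/sidec.png

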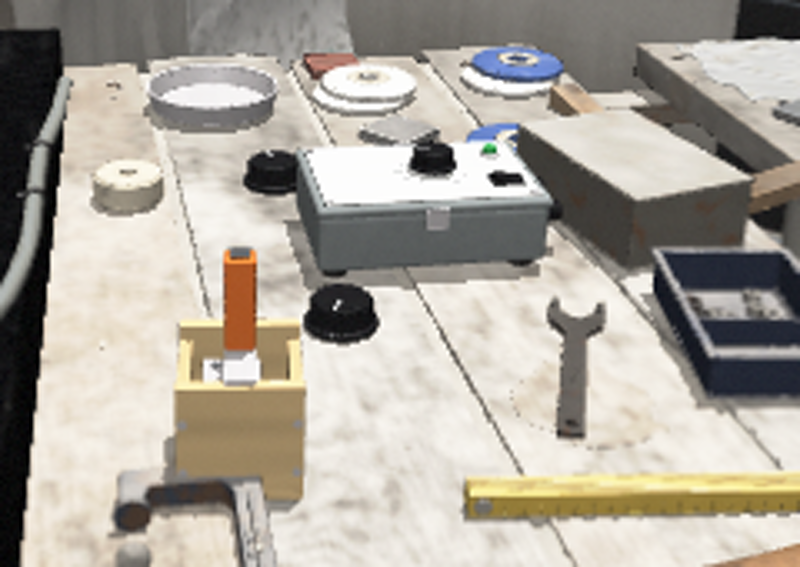

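```bash
python3 - <<'E'
from h import *
print(arm.camera_model("wrist"))
z=np.load("pics/top0.npz");X=z["X"];im=z["im"].astype(int)
# panel
m=(X[...,2]>0.05)&(X[...,2]<0.072)&(abs(X[...,0]-.6)<.13)&(abs(X[...,1])<.1)
P=X[m];print(m.sum(),np.median(P[:,2]))
r=cv2.minAreaRect(P[:,:2].astype(np.float32));print("box",r)
s=np.load("pics/side0.npz");Y=s["X"]
m=(Y[...,2]>0.05)&(Y[...,2]<0.072)&(abs(Y[...,0]-.6)<.13)&(abs(Y[...,1])<.1);print(np.median(Y[m][:,2]))
for n,Q,I in(("top",X,im),("side",Y,s["im"].astype(int))):
    o=(I[...,0]>1.6*I[...,2])&(I[...,0]-I[...,2]>40)&(abs(Q[...,1]+.28)<.06)&(abs(Q[...,0]-.43)<.06)
    hi=o&(Q[...,2]>.09); p=Q[hi]; print(n,hi.sum(),np.median(p,0),p.min(0),p.max(0))
    mm=(abs(Q[...,1]+.28)<.06)&(abs(Q[...,0]-.43)<.06)&(Q[...,2]>.065); print(cv2.minAreaRect(Q[mm&(Q[...,2]<.09)][:,:2].astype(np.float32)))
# dish
m=(abs(X[...,0]-.47)<.09)&(abs(X[...,1]-.322)<.09)&(X[...,2]>.018)&(X[...,2]<.04)
print("dish",cv2.minEnclosingCircle(X[m][:,:2].astype(np.float32)))
# cap top
m=(abs(X[...,0]-.61)<.04)&(abs(X[...,1])<.04)&(X[...,2]>.075)
print("cap",m.sum(),cv2.minEnclosingCircle(X[m][:,:2].astype(np.float32)))
c=cv2.resize(z["im"][205:270,340:410,::-1],(700,650),interpolation=cv2.INTER_CUBIC);cv2.imwrite("pics/pul.png",c)
E
```

```text
{'intrinsics': array([[337.03640164,   0.        , 261.6613513 ],
       [  0.        , 337.03640164, 194.05236934],
       [  0.        ,   0.        ,   1.        ]]), 'distortion': array([-0.03369001,  0.        ,  0.        ,  0.        ,  0.        ]), 'T_tool_cam': array([[ 3.47561597e-04,  9.47505509e-01,  3.19739252e-01,
         8.26069897e-02],
       [ 9.99999935e-01, -3.60754464e-04, -1.79669286e-05,
        -1.38840029e-04],
       [ 9.83235986e-05,  3.19739238e-01, -9.47505573e-01,
        -1.41635804e-01],
       [ 0.00000000e+00,  0.00000000e+00,  0.00000000e+00,
         1.00000000e+00]])}
3668 0.06290349803501166
box ((0.6215845942497253, 0.009685955941677094), (0.21929557621479034, 0.15294748544692993), 1.1613428592681885)
0.06269679473988049
top 59 [ 0.43213142 -0.27247503  0.1372636 ] [ 0.4233857  -0.28517658  0.0991254 ] [ 0.44111519 -0.26957911  0.14226351]
((0.43122273683547974, -0.2778034806251526), (0.07766420394182205, 0.07091272622346878), 82.86549377441406)
side 248 [ 0.43095036 -0.28657113  0.11741708] [ 0.42242449 -0.2906566   0.0906256 ] [ 0.4406526  -0.27182365  0.1390386 ]
((0.4315698444843292, -0.281061053276062), (0.07692234218120575, 0.07186584919691086), 83.40946960449219)
dish ((0.46890443563461304, 0.3178737759590149), 0.06677724421024323)
cap 139 ((0.6132510304450989, -0.004692192189395428), 0.016224775463342667)
```

View pics/pul.png

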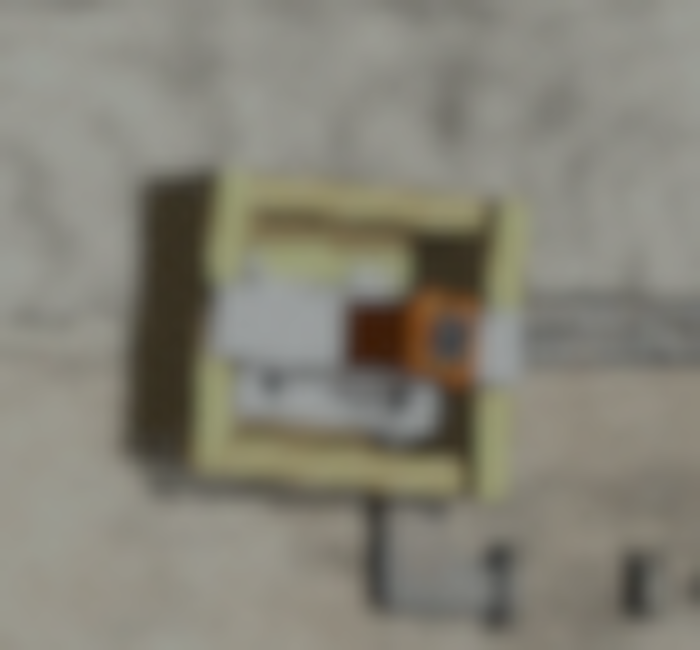

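>>> move_arm(
  increments=[
    [0, 0.8, -1, 0, -0.9],
    [0, 0.8, -1, 0, -0.9],
    [0, 0.8, -1, 0, -0.9],
    [0, 0.8, -1, 0, -0.9],
    [0, 0.8, -1, 0, -0.9],
    [0, 0.8, -1, 0, -0.9],
    [0, 0.8, -1, 0, -0.9],
    [0, 0.8, -1, 0, -0.9],
    [0, 0.8, -1, 0, -0.9],
    [0, 0.8, -1, 0, -0.9],
    [0, 0.8, -1, 0, -0.9],
    [0, 0.8, -1, 0, -0.9],
  ],
  squeeze=100,
)

```text
time_s: 1.9
tool_pos: [0.5246, 0.279, 0.2327]
orientation: [0.724, 0.689, 0.006, -0.002]
wrist_force: [0.5, 0.4, -0.3]
gripper_width: 1.002
```

>>> move_arm(
  increments=[
    [0, 0, -1, 0, -1],
    [0, 0, -1, 0, -1],
    [0, 0, -1, 0, -1],
    [0, 0, -1, 0, -1],
    [0, 0, -1, 0, -1],
    [0, 0, -1, 0, -1],
    [0, 0, -1, 0, -1],
    [0, 0, -1, 0, -1],
    [0, 0, -1, 0, -1],
    [0, 0, -1, 0, -1],
    [0, 0, -1, 0, -1],
    [0, 0, -1, 0, -1],
  ],
)

```text
time_s: 2.9
tool_pos: [0.529, -0.0379, 0.2352]
orientation: [0.995, 0.098, 0.009, 0.004]
wrist_force: [-0.2, -0.0, 0.5]
gripper_width: 1.0
```

```bash
python3 - <<'E'
from h import *
im,d,X,K,D,T=shot("wrist","w1.png");np.savez("pics/w1.npz",im=im,d=d,X=X,K=K,D=D,T=T)
print(T[:3,3],arm.get_obs()["tool_pos"],arm.get_obs()["joint_positions"])
for r in arm.trace("wrist","dial_cap"): m=r["region"];print(r["p"],r["point"],m.sum(),np.nanmedian(X[m],0),np.nanmax(X[m][:,2]))
E
```

```text
[ 0.60675984 -0.02104715  0.37812542] [ 0.52840038 -0.04490133  0.23561009] [-0.67085977  0.22142597  0.78136909  1.84566978 -0.16324203  1.12313479
 -1.22019757]
0.96 [75.4, 243.3] 1619 [ 0.61490103 -0.00613052  0.07989333] 0.08302174875573826
0.76 [184.8, 334.8] 1701 [ 0.52441641 -0.12196774  0.02059287] 0.023379066367744228
0.58 [152.8, 112.6] 1942 [0.51052    0.11997048 0.02035309] 0.02384301038779907
```

View pics/w1.png

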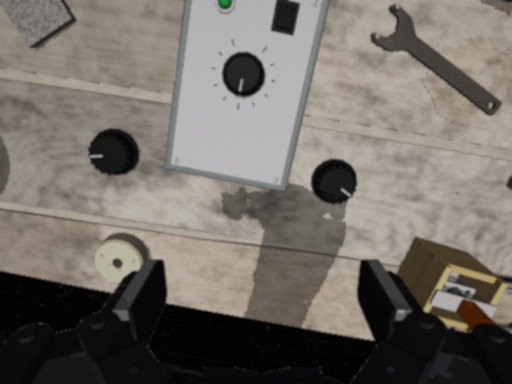

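```bash
python3 - <<'E'
from h import *
z=np.load("pics/w1.npz");X=z["X"];im=z["im"];K=z["K"];D=z["D"];T=z["T"]
m=(X[...,2]>0.055)&(X[...,2]<0.075)&(abs(X[...,0]-.6)<.13)&(abs(X[...,1])<.09)
print(m.sum(),np.percentile(X[m][:,2],[5,50,95]));zp=np.median(X[m][:,2])
r=cv2.minAreaRect(X[m][:,:2].astype(np.float32));print("partial box",r)
p=X[m];b=X[(X[...,2]>-.02)&(X[...,2]<.006)];print("bench z",np.median(b[:,2]))
# panel plane fit
A=np.c_[p[:,:2],np.ones(len(p))];print(np.linalg.lstsq(A,p[:,2],rcond=None)[0])
# side edges: per x bin
for x in np.arange(.53,.69,.02):
    q=p[abs(p[:,0]-x)<.003]; print(x.round(2),q[:,1].min().round(4),q[:,1].max().round(4))
m=(X[...,2]>.0745)&(X[...,2]<.09)&(abs(X[...,0]-.614)<.03)&(abs(X[...,1]+.006)<.03);print("cap",m.sum(),np.median(X[m][:,2]),cv2.minEnclosingCircle(X[m][:,:2].astype(np.float32)))
g=cv2.cvtColor(im,cv2.COLOR_RGB2GRAY)
k=(g<70).astype(np.uint8);n,l,s,c=cv2.connectedComponentsWithStats(k);i=l[75,243];print(s[i],c[i])
c=cv2.resize(im[20:130,180:310,::-1],(780,660),interpolation=cv2.INTER_CUBIC);cv2.imwrite("pics/capc.png",c)
E
```

```text
23420 [0.05913715 0.06156536 0.06378944]
partial box ((0.6006185412406921, -0.005903393030166626), (0.17538700997829437, 0.12450436502695084), 0.2603340446949005)
bench z -0.0019220462155956075
[ 0.00659745 -0.0001227   0.05765923]
0.53 -0.0664 0.0556
0.55 -0.0666 0.0546
0.57 -0.0662 0.0549
0.59 -0.0666 0.0547
0.61 -0.0681 0.056
0.63 -0.0669 0.0551
0.65 -0.067 0.0548
0.67 -0.0673 0.0356
cap 1160 0.0803669712170153 ((0.6145076155662537, -0.005547630600631237), 0.016505885869264603)
[ 223   53   41   43 1344] [243.33854167  73.56473214]
```

View pics/capc.png

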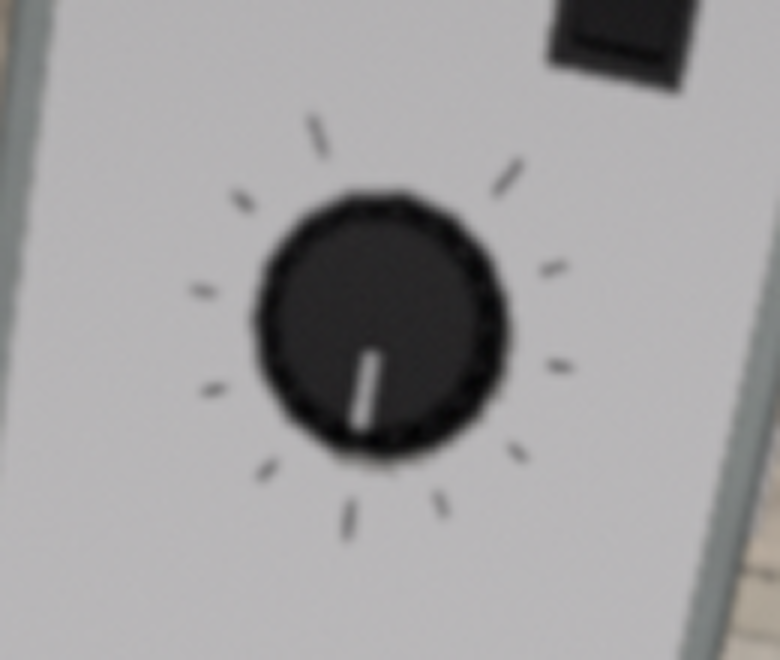

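>>> move_arm(
  increments=[
    [0, -0.3, -0.9, 0, -0.3],
    [0, -0.4, -0.9, 0, -0.3],
    [0, -0.4, -0.9, 0, -0.3],
    [0, -0.4, -0.9, 0, -0.3],
    [0, -0.4, -0.9, 0, -0.3],
    [0, -0.4, -0.9, 0, -0.3],
    [0, -0.4, -0.9, 0, -0.3],
    [0, -0.4, -0.9, 0, -0.3],
    [0, -0.4, -0.9, 0, -0.3],
    [0, -0.2, -0.7, 0, -0.3],
    [0, 0, -0.2, 0, 0],
  ],
)

```text
time_s: 3.92
tool_pos: [0.424, -0.2789, 0.2363]
orientation: [0.998, -0.07, 0.01, 0.003]
wrist_force: [-0.7, -0.4, -0.6]
gripper_width: 1.0
```

```bash
python3 - <<'E'
from h import *
im,d,X,K,D,T=shot("wrist","w2.png");np.savez("pics/w2.npz",im=im,d=d,X=X,K=K,D=D,T=T)
o=arm.get_obs();print(o["tool_pos"],o["orientation"],o["joint_positions"])
for r in arm.trace("wrist","cap_puller")+arm.trace("wrist","handle"): m=r["region"];print(r["p"],r["point"],m.sum(),np.nanmedian(X[m],0),np.nanmax(X[m][:,2]))
I=im.astype(int);o=(I[...,0]>1.6*I[...,2])&(I[...,0]-I[...,2]>40)
t=o&(X[...,2]>.13);p=X[t];print(t.sum(),np.median(p,0),p.min(0),p.max(0),cv2.minAreaRect(p[:,:2].astype(np.float32)))
E
```

```text
[ 0.42431055 -0.27902107  0.23637392] [ 0.99753212 -0.06939751  0.01004871  0.00355967] [-0.34893508  0.19816698  0.9708719   1.896553   -0.18646357  1.11788876
 -1.01813809]
0.8 [169.5, 258.5] 2723 [ 0.43644692 -0.27909237  0.07906373] 0.140648030162321
0.95 [170.5, 259.3] 2744 [ 0.43610511 -0.27931866  0.07904658] 0.140648030162321
329 [ 0.43536385 -0.27912303  0.13668821] [ 0.42324708 -0.28710455  0.13008591] [ 0.44161496 -0.27030795  0.13989888] ((0.4327135980129242, -0.27870750427246094), (0.015235372819006443, 0.01777629368007183), 82.34971618652344)
```

View pics/w2.png

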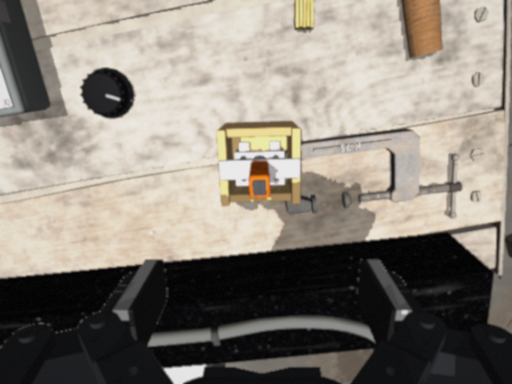

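>>> move_arm(
  increments=[
    [0, 0.15, 0, -0.5, 0],
    [0, 0.15, 0, -0.8, 0],
    [0, 0.05, 0, -0.8, 0],
    [0, 0, 0, -0.8, 0],
    [0, 0, 0, -0.8, 0],
    [0, 0, 0, -0.8, 0],
    [0, 0, 0, -0.5, 0],
    [0, 0, 0, 0, 0],
  ],
)

```text
time_s: 4.73
tool_pos: [0.4452, -0.2587, 0.1051]
orientation: [0.999, -0.051, 0.012, -0.003]
wrist_force: [-0.1, 0.5, 0.0]
gripper_width: 0.998
```

```bash
cat >> h.py <<'E'
from scipy.spatial.transform import Rotation as R
def st():
    o=arm.get_obs();M=R.from_quat(o["orientation"]).as_matrix()
    print("t",round(o["time_s"],2),"tcp",o["tool_pos"].round(4),"yaw",np.degrees(np.arctan2(M[1,0],M[0,0])).round(2),"z",M[:,2].round(4),"F",o["wrist_force"].round(2),"Tq",o["wrist_torque"].round(2),"w",round(o["gripper_width"],3))
    return o,M
E
python3 - <<'E'
from h import *
o,M=st();print(o["joint_positions"].round(3))
shot("side","s2.png")
i=cv2.imread("pics/s2.png");cv2.imwrite("pics/s2c.png",cv2.resize(i[180:330,170:330],(800,750)[:2],interpolation=cv2.INTER_CUBIC)[:600])
E
```

```text
t 4.73 tcp [ 0.4452 -0.2587  0.1051] yaw -5.9 z [ 0.0248  0.0044 -0.9997] F [-0.11  0.52  0.02] Tq [0.03 0.11 0.03] w 0.998
[-0.22   0.4    0.829  2.02  -0.409  0.866 -0.838]
```

View pics/s2c.png

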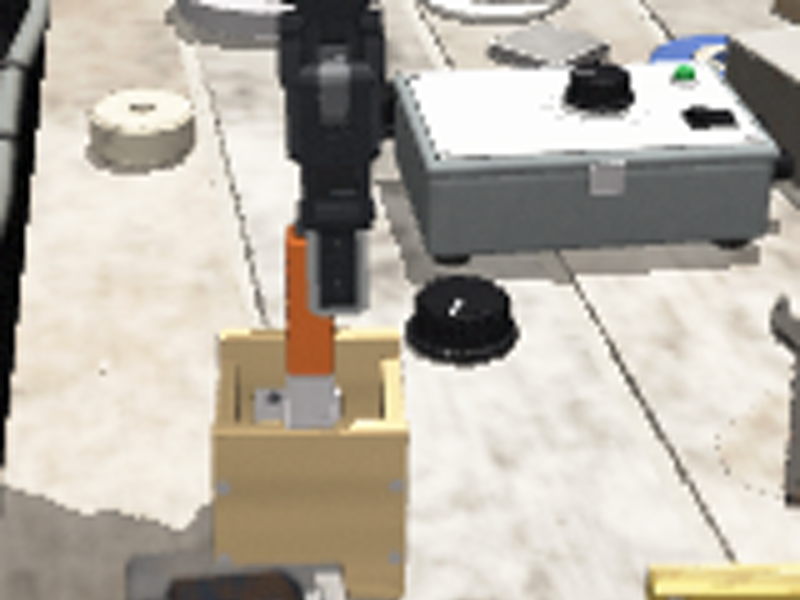

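>>> move_arm(
  increments=[
    [0, -0.15, -0.25, 0, -0.1],
    [0, -0.15, -0.25, 0, -0.1],
    [0, -0.15, -0.2, -0.1, -0.1],
    [0, -0.05, -0.1, -0.1, 0],
    [0, 0, 0, -0.1, 0],
    [0, 0, 0, 0, 0],
    [0, 0, 0, 0, 0],
  ],
)

```text
time_s: 5.37
tool_pos: [0.4357, -0.2809, 0.1022]
orientation: [0.998, -0.067, 0.017, -0.002]
wrist_force: [-0.1, 0.5, 0.8]
gripper_width: 1.004
```

```bash
python3 - <<'E'
from h import *
o,M=st();print(o["joint_positions"].round(3))
E
```

```text
t 5.37 tcp [ 0.4357 -0.2809  0.1022] yaw -7.67 z [ 0.034   0.0016 -0.9994] F [-0.07  0.49  0.76] Tq [-0.04 -0.   -0.03] w 1.004
[-0.172  0.408  0.832  2.021 -0.428  0.856 -0.806]
```

>>> move_arm(
  increments=[
    [0, -0.1, 0.08, -0.15, 0],
    [0, 0, 0, -0.15, 0],
    [0, 0, 0, 0, 0],
  ],
)

```text
time_s: 5.62
tool_pos: [0.4333, -0.2787, 0.0943]
orientation: [0.998, -0.067, 0.017, -0.002]
wrist_force: [1.2, -0.3, 0.2]
gripper_width: 1.004
```

```bash
python3 - <<'E'
from h import *
o,M=st();print(o["joint_positions"].round(3),o["qvel"].round(4))
E
```

```text
t 5.62 tcp [ 0.4333 -0.2787  0.0943] yaw -7.66 z [ 0.035   0.0017 -0.9994] F [ 1.23 -0.34  0.23] Tq [0.   0.06 0.05] w 1.004
[-0.168  0.414  0.823  2.035 -0.439  0.837 -0.797] [-0.0035 -0.0065  0.0009  0.0071  0.0062  0.0103 -0.0028]
```

Small moves are accurate. Closing the gripper.

>>> move_arm(
  increments=[
    [0.3, 0, 0, 0, 0],
    [0.6, 0, 0, 0, 0],
    [0.8, 0, 0, 0, 0],
    [1, 0, 0, 0, 0],
    [1, 0, 0, 0, 0],
    [1, 0, 0, 0, 0],
    [1, 0, 0, 0, 0],
    [1, 0, 0, 0, 0],
  ],
  squeeze=110,
)

```text
time_s: 6.28
tool_pos: [0.4336, -0.2783, 0.0942]
orientation: [0.998, -0.066, 0.017, -0.002]
wrist_force: [0.2, -1.2, -0.5]
gripper_width: 0.173
```

```bash
python3 - <<'E'
from h import *
o,M=st()
shot("side","s3.png")
i=cv2.imread("pics/s3.png");cv2.imwrite("pics/s3c.png",cv2.resize(i[200:320,170:330],(800,600),interpolation=cv2.INTER_CUBIC))
E
```

```text
t 6.28 tcp [ 0.4336 -0.2783  0.0942] yaw -7.6 z [ 0.0347  0.0017 -0.9994] F [ 0.22 -1.18 -0.52] Tq [-0.07  0.01  0.03] w 0.173
```

View pics/s3c.png

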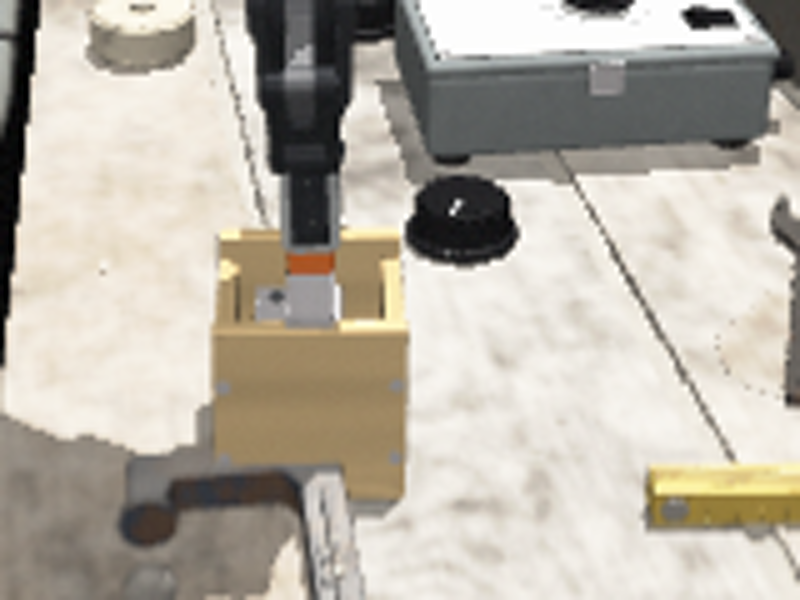

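>>> move_arm(
  increments=[
    [1, 0, 0, 0.2, 0],
    [1, 0, 0, 0.3, 0],
    [1, 0, 0, 0.3, 0],
    [1, 0, 0, 0.3, 0],
  ],
)

```text
time_s: 6.67
tool_pos: [0.4315, -0.2771, 0.1218]
orientation: [0.998, -0.066, 0.015, -0.003]
wrist_force: [-0.2, 0.1, -1.9]
gripper_width: 0.173
```

```bash
python3 - <<'E'
from h import *
o,M=st()
E
```

```text
t 6.67 tcp [ 0.4315 -0.2771  0.1218] yaw -7.63 z [ 0.0297  0.0038 -0.9996] F [-0.18  0.06 -1.88] Tq [-0.04 -0.    0.03] w 0.173
```

>>> move_arm(
  increments=[
    [1, 0.06, -0.04, 0.3, 0],
    [1, 0.03, -0.02, 0.3, 0],
    [1, 0.03, -0.02, 0.3, 0],
    [1, 0.03, -0.02, 0.3, 0],
    [1, 0.03, -0.02, 0.3, 0],
    [1, 0.03, -0.02, 0.3, 0],
  ],
)

```text
time_s: 7.17
tool_pos: [0.4377, -0.2811, 0.173]
orientation: [0.998, -0.066, 0.016, -0.003]
wrist_force: [0.7, -0.5, -2.3]
gripper_width: 0.171
```

>>> move_arm(
  increments=[
    [1, 0.03, -0.02, 0.3, 0],
    [1, 0.03, -0.02, 0.3, 0],
    [1, 0.03, -0.02, 0.3, 0],
    [1, 0.03, -0.02, 0.3, 0],
    [1, 0, 0, 0.1, 0],
    [1, 0, 0, 0, 0],
  ],
)

```text
time_s: 7.67
tool_pos: [0.4419, -0.2842, 0.2112]
orientation: [0.998, -0.067, 0.018, -0.002]
wrist_force: [-0.4, -0.6, -2.1]
gripper_width: 0.175
```

```bash
python3 - <<'E'
from h import *
o,M=st()
im,d,X,K,D,T=shot("side","s4.png");np.savez("pics/s4.npz",im=im,d=d,X=X,K=K,D=D,T=T)
i=cv2.imread("pics/s4.png");cv2.imwrite("pics/s4c.png",cv2.resize(i[180:300,170:330],(800,600),interpolation=cv2.INTER_CUBIC))
E
```

```text
t 7.67 tcp [ 0.4419 -0.2842  0.2112] yaw -7.64 z [ 0.0354  0.0022 -0.9994] F [-0.36 -0.64 -2.08] Tq [-0.01  0.08 -0.01] w 0.175
```

View pics/s4c.png

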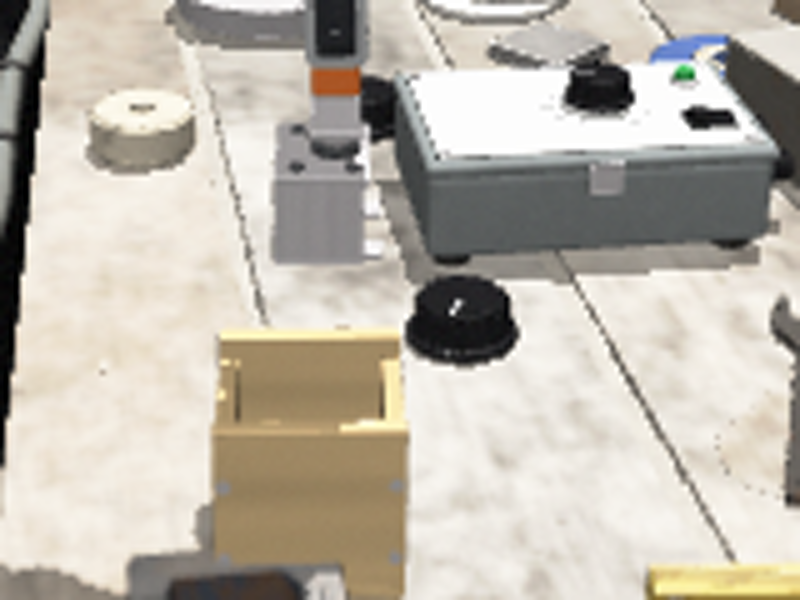

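```bash
python3 - <<'E'
from h import *
z=np.load("pics/s4.npz");X=z["X"]
m=(abs(X[...,0]-.442)<.05)&(abs(X[...,1]+.284)<.05)&(X[...,2]>.095)&(X[...,2]<.24)
p=X[m];print(m.sum(),np.percentile(p[:,2],[0.5,1,2,50,99.5]))
rr=np.where(m)
for r in range(rr[0].min(),rr[0].max()+1):
    q=X[r][m[r]]
    if len(q):print(r,len(q),np.where(m[r])[0][[0,-1]],q[:,2].min().round(4),np.median(q[:,1]).round(4),q[:,0].min().round(4),q[:,0].max().round(4))
E
```

```text
838 [0.14041325 0.14064945 0.14106976 0.17396159 0.23941422]
178 3 [232 242] 0.2391 -0.2974 0.4306 0.4476
179 6 [231 242] 0.2379 -0.2999 0.4288 0.4476
180 13 [231 243] 0.227 -0.3043 0.429 0.4528
181 13 [231 243] 0.226 -0.304 0.429 0.4525
182 13 [231 243] 0.2239 -0.3024 0.4288 0.4526
183 13 [231 243] 0.2298 -0.3036 0.4291 0.4495
184 13 [231 243] 0.2282 -0.3042 0.429 0.4496
185 12 [232 243] 0.2257 -0.3048 0.4309 0.4497
186 13 [231 243] 0.2242 -0.3004 0.4289 0.4494
187 13 [231 243] 0.2225 -0.3035 0.4289 0.4498
188 13 [231 243] 0.2209 -0.3022 0.4289 0.4497
189 13 [231 243] 0.2187 -0.3041 0.429 0.4498
190 13 [231 243] 0.2169 -0.3036 0.429 0.4498
191 13 [231 243] 0.2152 -0.2987 0.429 0.4498
192 12 [231 242] 0.2128 -0.2981 0.4288 0.4481
193 10 [232 241] 0.2089 -0.2979 0.4314 0.4461
194 10 [232 241] 0.2062 -0.2922 0.4317 0.4471
195 10 [232 241] 0.2049 -0.2918 0.4312 0.4471
196 9 [232 241] 0.2029 -0.292 0.4313 0.4471
197 10 [232 241] 0.2009 -0.2921 0.4315 0.4473
198 10 [232 241] 0.1988 -0.2924 0.4315 0.4471
199 10 [232 241] 0.1967 -0.291 0.4315 0.447
200 10 [232 241] 0.1968 -0.296 0.431 0.446
[... 754 characters left out ...]
0.4172 0.4485
218 17 [225 241] 0.1677 -0.3078 0.4173 0.4449
219 18 [225 242] 0.1656 -0.3078 0.4174 0.4472
220 21 [225 245] 0.1415 -0.3072 0.4174 0.4592
221 21 [225 245] 0.1412 -0.3072 0.4172 0.4584
222 21 [225 245] 0.1421 -0.3068 0.4176 0.4577
223 21 [225 245] 0.1399 -0.3078 0.4172 0.4579
224 18 [225 242] 0.1561 -0.3079 0.4171 0.447
225 18 [225 242] 0.1538 -0.3076 0.4172 0.447
226 18 [225 242] 0.1517 -0.3076 0.4173 0.4469
227 18 [225 242] 0.1497 -0.3072 0.4172 0.4472
228 22 [225 246] 0.1417 -0.3068 0.4172 0.4563
229 22 [225 246] 0.1423 -0.307 0.4171 0.4554
230 22 [225 246] 0.1417 -0.3077 0.4173 0.4547
231 22 [225 246] 0.1406 -0.3076 0.4172 0.4549
232 18 [225 242] 0.1401 -0.3081 0.4172 0.4473
```

>>> move_arm(
  increments=[
    [1, 0.2, 0.45, 0, 0],
    [1, 0.2, 0.45, 0, 0.1],
    [1, 0.2, 0.45, 0, 0.1],
    [1, 0.2, 0.45, 0, 0.1],
    [1, 0.2, 0.45, 0, 0.1],
    [1, 0.2, 0.45, 0, 0.1],
    [1, 0.2, 0.45, 0, 0.1],
    [1, 0.2, 0.45, 0, 0.1],
    [1, 0.2, 0.45, 0, 0.1],
    [1, 0.2, 0.45, 0, 0.1],
    [1, 0.2, 0.45, 0, 0.1],
    [1, 0.2, 0.45, 0, 0.1],
  ],
)

```text
time_s: 8.72
tool_pos: [0.5044, -0.1369, 0.2092]
orientation: [1.0, -0.004, 0.015, -0.003]
wrist_force: [1.0, 0.8, -1.6]
gripper_width: 0.175
```

```bash
python3 - <<'E'
from h import *
o,M=st()
E
```

```text
t 8.72 tcp [ 0.5044 -0.1369  0.2092] yaw -0.47 z [ 0.0306  0.0063 -0.9995] F [ 0.96  0.79 -1.59] Tq [0.   0.02 0.  ] w 0.175
```

>>> move_arm(
  increments=[
    [1, 0.2, 0.45, 0, 0],
    [1, 0.2, 0.45, 0, 0],
    [1, 0.2, 0.45, 0, 0],
    [1, 0.2, 0.45, 0, 0],
    [1, 0.2, 0.45, 0, 0],
    [1, 0.2, 0.45, 0, 0],
    [1, 0.2, 0.45, 0, 0],
    [1, 0.2, 0.45, 0, 0],
    [1, 0.2, 0.45, 0, 0],
    [1, 0.2, 0.45, 0, 0],
    [1, 0.1, 0.3, 0, 0],
    [1, 0, 0.1, 0, 0],
  ],
)

```text
time_s: 9.72
tool_pos: [0.5639, 0.0027, 0.2087]
orientation: [1.0, -0.002, 0.015, -0.003]
wrist_force: [0.2, -0.5, -2.9]
gripper_width: 0.175
```

```bash
python3 - <<'E'
from h import *
o,M=st();print(o["joint_positions"].round(3))
im,d,X,K,D,T=shot("wrist","w5.png");np.savez("pics/w5.npz",im=im,d=d,X=X,K=K,D=D,T=T)
im,d,X,K,D,T=shot("side","s5.png");np.savez("pics/s5.npz",im=im,d=d,X=X,K=K,D=D,T=T)
E
```

```text
t 9.72 tcp [0.5639 0.0027 0.2087] yaw -0.19 z [ 0.0308  0.0064 -0.9995] F [ 0.16 -0.47 -2.86] Tq [-0.    0.07 -0.01] w 0.175
[-0.716  0.324  0.791  1.814 -0.269  1.08  -1.404]
```

View pics/w5.png

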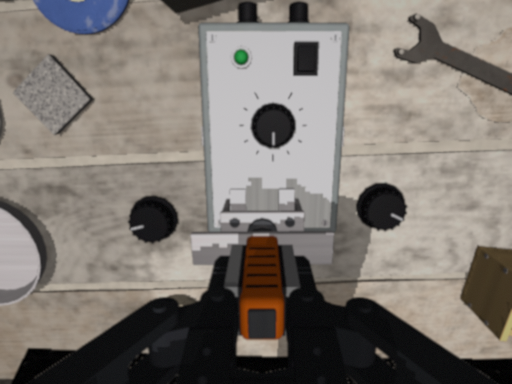

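View pics/s5.png

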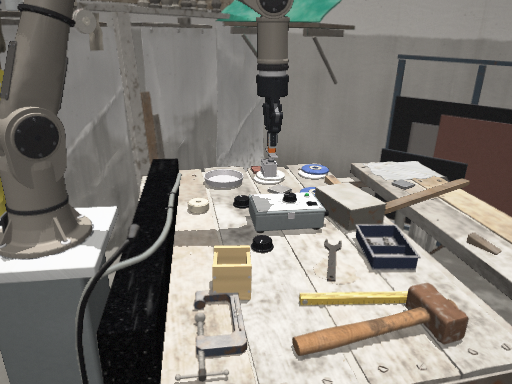

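```bash
python3 - <<'E'
from h import *
z=np.load("pics/w5.npz");X=z["X"];im=z["im"]
def band(a,b,xr,yr): return (X[...,2]>a)&(X[...,2]<b)&(X[...,0]>xr[0])&(X[...,0]<xr[1])&(X[...,1]>yr[0])&(X[...,1]<yr[1])
m=band(.0735,.095,(.58,.65),(-.04,.03));print("cap",m.sum(),np.median(X[m][:,2]),cv2.minEnclosingCircle(X[m][:,:2].astype(np.float32)))
m=band(.055,.07,(.5,.72),(-.09,.08));p=X[m];print("panel",np.median(p[:,2]));
L=[];Rr=[]
for x in np.arange(.58,.70,.01):
    q=p[abs(p[:,0]-x)<.002]
    if len(q)>30: L.append((x,q[:,1].max()));Rr.append((x,q[:,1].min()))
for e in(L,Rr): e=np.array(e);print(np.polyfit(e[:,0]-.61,e[:,1],1))
m=band(.128,.15,(.5,.62),(-.05,.05));p=X[m];print("toes",m.sum(),p.min(0),p.max(0),np.median(p[:,2]))
for x in np.arange(.555,.59,.004):
    q=p[abs(p[:,0]-x)<.002]
    if len(q): print(x.round(3),len(q),q[:,1].min().round(4),q[:,1].max().round(4), np.sort(q[:,1])[[0,-1]].mean().round(4), q[:,2].min().round(4))
m=band(.16,.18,(.5,.62),(-.05,.05));p=X[m];print("bridge",m.sum(),p.min(0),p.max(0),np.median(p[:,2]))
print(cv2.minAreaRect(p[:,:2].astype(np.float32)))
m=band(.185,.21,(.5,.62),(-.06,.06));p=X[m];print("collar",m.sum(),np.median(p[:,2]),cv2.minAreaRect(p[:,:2].astype(np.float32)))
cv2.imwrite("pics/w5c.png",cv2.resize(im[90:280,180:360,::-1],(560,592),interpolation=cv2.INTER_CUBIC))
E
```

```text
cap 1217 0.08046569926559843 ((0.6143244504928589, -0.005821845959872007), 0.016453303396701813)
panel 0.06150962958484729
[-0.00929472  0.05526244]
[ 0.01204674 -0.06713436]
toes 780 [ 0.56477358 -0.0213374   0.13602333] [0.58000576 0.02741918 0.14990278] 0.1388695725527756
0.563 4 -0.0153 0.0198 0.0022 0.1376
0.567 188 -0.0186 0.0246 0.003 0.1365
0.571 260 -0.0213 0.0274 0.003 0.1362
0.575 178 -0.0207 0.0242 0.0018 0.1366
0.579 150 -0.0184 0.0243 0.0029 0.136
bridge 1691 [ 0.56273909 -0.02135511  0.16001762] [0.57521713 0.02733451 0.17705096] 0.17005746833482857
((0.5690123438835144, 0.0029843952506780624), (0.04869729280471802, 0.012462683953344822), 89.85684967041016)
collar 3303 0.19351473869419442 ((0.563637375831604, 0.002772115170955658), (0.019271044060587883, 0.074435755610466), 0.44019898772239685)
```

View pics/w5c.png

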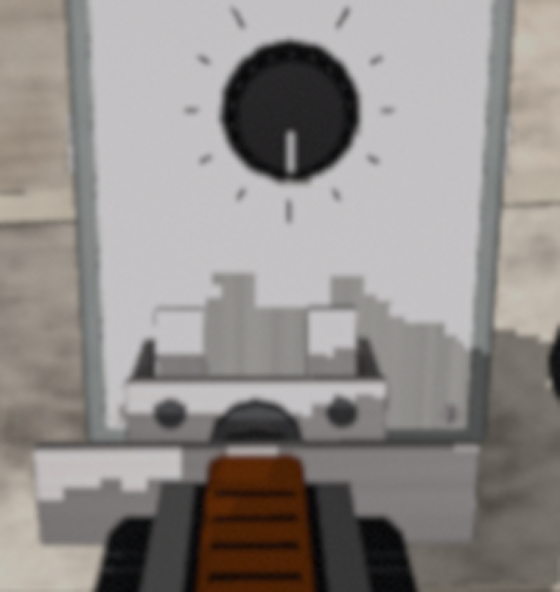

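>>> move_arm(
  increments=[
    [1, -0.08, -0.12, -0.2, 0],
    [1, -0.08, -0.12, -0.3, 0],
    [1, 0, -0.12, -0.3, 0],
    [1, 0, 0, -0.3, 0],
    [1, 0, 0, -0.3, 0],
    [1, 0, 0, -0.2, 0],
    [1, 0, 0, 0, 0],
  ],
)

```text
time_s: 10.4
tool_pos: [0.5561, -0.0137, 0.164]
orientation: [1.0, -0.006, 0.014, -0.002]
wrist_force: [-0.3, 0.7, -2.1]
gripper_width: 0.172
```

```bash
python3 - <<'E'
from h import *
o,M=st()
E
```

```text
t 10.4 tcp [ 0.5561 -0.0137  0.164 ] yaw -0.69 z [ 0.0281  0.0044 -0.9996] F [-0.27  0.74 -2.07] Tq [-0.01  0.05  0.04] w 0.172
```

>>> move_arm(
  increments=[
    [1, 0.04, 0.1, -0.1, 0.05],
    [1, 0.04, 0.1, -0.2, 0.05],
    [1, 0, 0.06, -0.2, 0],
    [1, 0, 0, -0.1, 0],
    [1, 0, 0, -0.05, 0],
    [1, 0, 0, 0, 0],
  ],
)

```text
time_s: 10.9
tool_pos: [0.5589, -0.0057, 0.1457]
orientation: [1.0, 0.0, 0.014, -0.002]
wrist_force: [-0.7, -0.1, -2.1]
gripper_width: 0.169
```

```bash
python3 - <<'E'
from h import *
o,M=st()
E
```

```text
t 10.9 tcp [ 0.5589 -0.0057  0.1457] yaw 0.05 z [ 0.0282  0.0047 -0.9996] F [-0.67 -0.13 -2.08] Tq [-0.02  0.04 -0.01] w 0.169
```

```bash
cat > w.py <<'E'
import sys
from h import *
n=sys.argv[1]
im,d,X,K,D,T=shot("wrist",n+".png");np.savez("pics/"+n+".npz",im=im,d=d,X=X,K=K,D=D,T=T)
def band(a,b,xr,yr): return (X[...,2]>a)&(X[...,2]<b)&(X[...,0]>xr[0])&(X[...,0]<xr[1])&(X[...,1]>yr[0])&(X[...,1]<yr[1])
m=band(.0745,.084,(.59,.65),(-.04,.03));print("cap",m.sum(),np.median(X[m][:,2]),cv2.minEnclosingCircle(X[m][:,:2].astype(np.float32)))
o=arm.get_obs();z0=o["tool_pos"][2];x0=o["tool_pos"][0]
m=band(z0-.049,z0-.03,(x0-.05,x0+.05),(-.06,.05));p=X[m];r=cv2.minAreaRect(p[:,:2].astype(np.float32));print("bridge",m.sum(),p.min(0),p.max(0),r)
m=band(z0-.023,z0-.005,(x0-.05,x0+.05),(-.06,.05));p=X[m];print("collar",m.sum(),np.median(p[:,2]),cv2.minAreaRect(p[:,:2].astype(np.float32)))
cv2.imwrite("pics/"+n+"c.png",cv2.resize(im[60:280,170:370,::-1],(545,600),interpolation=cv2.INTER_CUBIC))
E
python3 w.py w6
python3 - <<'E'
from h import *
im,d,X,K,D,T=shot("side","s6.png")
cv2.imwrite("pics/s6c.png",cv2.resize(im[140:240,220:340,::-1],(720,600),interpolation=cv2.INTER_CUBIC))
E
```

```text
cap 2023 0.08045376876217872 ((0.6143616437911987, -0.00569870974868536), 0.0163620263338089)
bridge 1693 [ 0.55747084 -0.02991424  0.09695433] [0.57034169 0.0190136  0.11302035] ((0.5639626383781433, -0.0054141804575920105), (0.01270901970565319, 0.048905838280916214), 0.43646547198295593)
collar 3118 0.13045401022480663 ((0.5585146546363831, -0.005735065788030624), (0.018716832622885704, 0.07421060651540756), 0.6940750479698181)
```

View pics/w6c.png

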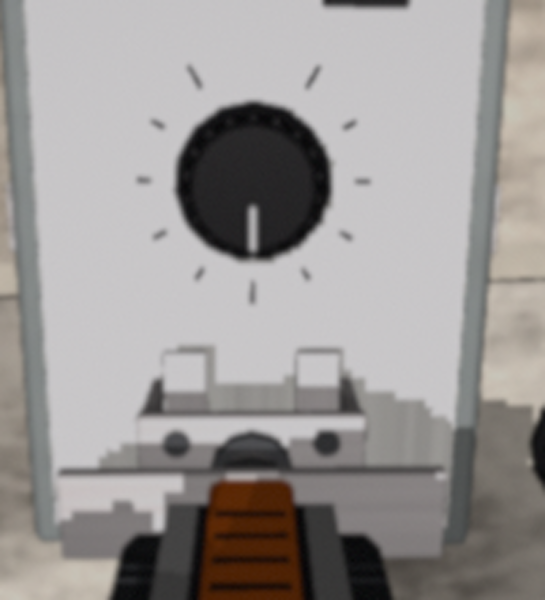

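View pics/s6c.png

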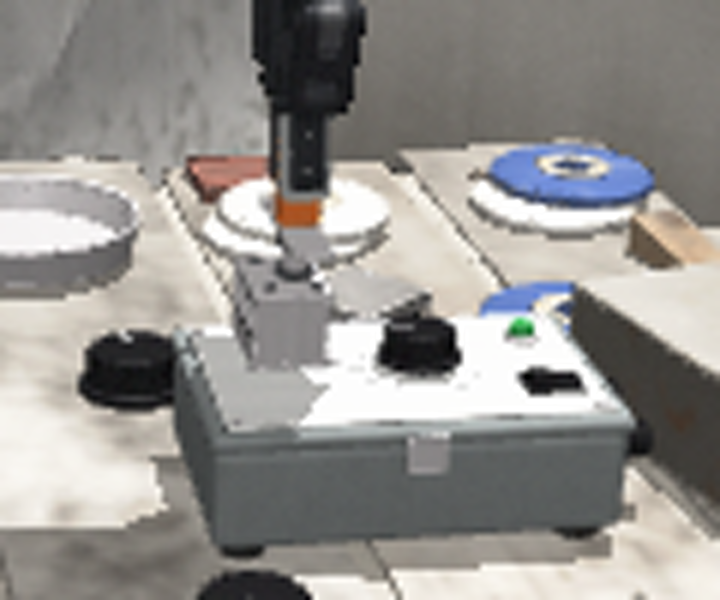

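>>> move_arm(
  increments=[
    [1, 0, 0, -0.1, 0],
    [1, 0, 0, -0.1, 0],
    [1, 0, 0, -0.06, 0],
    [1, 0, 0, 0, 0],
    [1, 0, 0, 0, 0],
  ],
)

```text
time_s: 11.42
tool_pos: [0.5596, -0.0062, 0.1397]
orientation: [1.0, 0.0, 0.015, -0.002]
wrist_force: [0.2, -0.3, -1.8]
gripper_width: 0.173
```

>>> move_arm(
  increments=[
    [1, 0, 0, -0.04, 0],
    [1, 0, 0, -0.03, 0],
  ],
)

```text
time_s: 11.58
tool_pos: [0.5598, -0.0063, 0.1381]
orientation: [1.0, 0.0, 0.015, -0.003]
wrist_force: [0.0, -0.4, -1.9]
gripper_width: 0.174
```

>>> move_arm(
  increments=[
    [1, 0, 0, -0.04, 0],
    [1, 0, 0, -0.03, 0],
  ],
)

```text
time_s: 11.75
tool_pos: [0.5599, -0.0063, 0.1362]
orientation: [1.0, 0.0, 0.016, -0.003]
wrist_force: [0.4, -0.2, -1.2]
gripper_width: 0.169
```

>>> move_arm(
  increments=[
    [1, 0, 0, -0.03, 0],
  ],
)

```text
time_s: 11.83
tool_pos: [0.5599, -0.0063, 0.1354]
orientation: [1.0, 0.0, 0.016, -0.003]
wrist_force: [-0.3, -0.2, -2.3]
gripper_width: 0.175
```

>>> move_arm(
  increments=[
    [1, 0, 0, -0.03, 0],
  ],
)

```text
time_s: 11.92
tool_pos: [0.5599, -0.0063, 0.1346]
orientation: [1.0, 0.0, 0.016, -0.003]
wrist_force: [-0.6, -0.6, -2.0]
gripper_width: 0.17
```

>>> move_arm(
  increments=[
    [1, 0, 0, -0.02, 0],
  ],
)

```text
time_s: 12.0
tool_pos: [0.56, -0.0063, 0.1344]
orientation: [1.0, 0.0, 0.016, -0.003]
wrist_force: [-1.6, 1.3, 5.3]
gripper_width: 0.173
```

>>> move_arm(
  increments=[
    [1, 0, 0, -0.02, 0],
  ],
)

```text
time_s: 12.08
tool_pos: [0.5601, -0.0063, 0.1344]
orientation: [1.0, 0.0, 0.016, -0.003]
wrist_force: [-2.6, 0.0, 4.7]
gripper_width: 0.173
```

```bash
python3 - <<'E'
from h import *
o,M=st()
E
```

```text
t 12.08 tcp [ 0.5601 -0.0063  0.1344] yaw 0.01 z [ 0.0311  0.0057 -0.9995] F [-2.65  0.03  4.75] Tq [ 0.02  0.54 -0.04] w 0.173
```

>>> move_arm(
  increments=[
    [1, 0.05, 0.02, 0, 0],
    [1, 0.1, 0, 0, 0],
    [1, 0.1, 0, 0, 0],
    [1, 0.1, 0, 0, 0],
  ],
)

```text
time_s: 12.42
tool_pos: [0.5679, -0.0058, 0.1345]
orientation: [1.0, -0.0, 0.014, -0.003]
wrist_force: [-3.0, -0.3, 3.1]
gripper_width: 0.171
```

```bash
python3 - <<'E'
from h import *
o,M=st()
E
```

```text
t 12.42 tcp [ 0.5679 -0.0058  0.1345] yaw -0.02 z [ 0.028   0.0065 -0.9996] F [-3.03 -0.27  3.07] Tq [-0.06  0.7  -0.02] w 0.171
```

>>> move_arm(
  increments=[
    [1, 0.1, 0, 0, 0],
    [1, 0.1, 0, 0, 0],
    [1, 0.05, 0, 0, 0],
  ],
)

```text
time_s: 12.67
tool_pos: [0.5748, -0.0059, 0.1345]
orientation: [1.0, -0.0, 0.014, -0.003]
wrist_force: [-1.5, 0.8, 3.4]
gripper_width: 0.174
```

```bash
python3 - <<'E'
from h import *
o,M=st()
im,d,X,K,D,T=shot("side","s7.png")
cv2.imwrite("pics/s7c.png",cv2.resize(im[160:230,240:324,::-1],(720,600),interpolation=cv2.INTER_CUBIC))
E
python3 w.py w7
```

```text
t 12.67 tcp [ 0.5748 -0.0059  0.1345] yaw -0.02 z [ 0.0272  0.0065 -0.9996] F [-1.45  0.81  3.44] Tq [-0.    0.66 -0.04] w 0.174
cap 2122 0.08043549210861815 ((0.6144477725028992, -0.00572829507291317), 0.01627877727150917)
bridge 1678 [ 0.57363746 -0.03010414  0.08554551] [0.58616346 0.01879888 0.10266544] ((0.5799009203910828, -0.005652865394949913), (0.0489032045006752, 0.012525515630841255), 89.99661254882812)
collar 3104 0.11922176872734258 ((0.5745523571968079, -0.005872119218111038), (0.018485961481928825, 0.07415842264890671), 0.7480303049087524)
```

View pics/s7c.png

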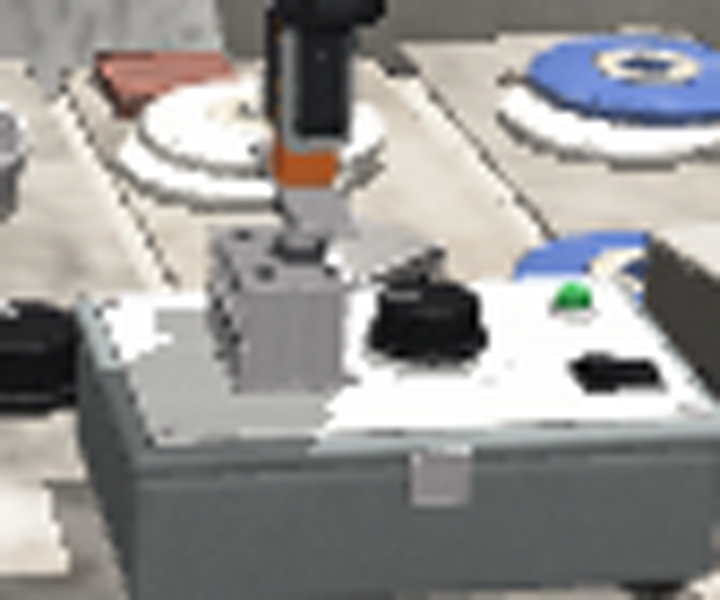

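View pics/w7c.png

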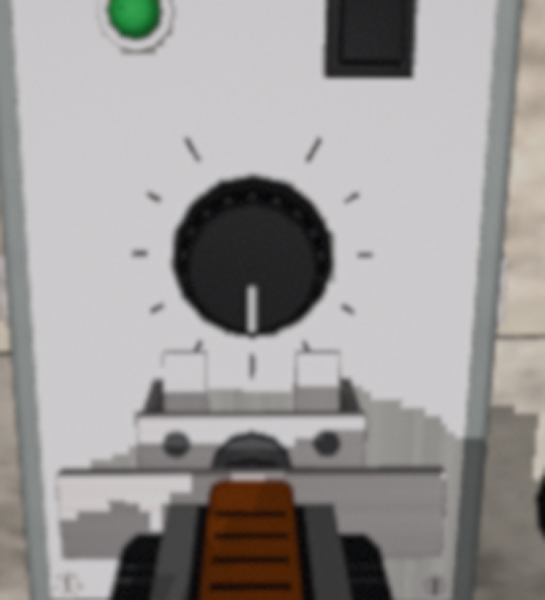

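>>> move_arm(
  increments=[
    [1, 0.08, 0, 0, 0],
    [1, 0.1, 0, 0, 0],
    [1, 0.1, 0, 0, 0],
    [1, 0.05, 0, 0, 0],
  ],
)

```text
time_s: 13.1
tool_pos: [0.5833, -0.0059, 0.1345]
orientation: [1.0, -0.0, 0.013, -0.003]
wrist_force: [-2.0, 0.8, 2.8]
gripper_width: 0.168
```

>>> move_arm(
  increments=[
    [1, 0.08, 0, 0, 0],
    [1, 0.1, 0, 0, 0],
    [1, 0.1, 0, 0, 0],
    [1, 0.05, 0, 0, 0],
  ],
)

```text
time_s: 13.43
tool_pos: [0.5922, -0.0059, 0.1345]
orientation: [1.0, -0.0, 0.013, -0.003]
wrist_force: [-3.4, 0.3, 2.9]
gripper_width: 0.175
```

```bash
python3 - <<'E'
from h import *
o,M=st()
E
```

```text
t 13.43 tcp [ 0.5922 -0.0059  0.1345] yaw -0.02 z [ 0.026   0.0068 -0.9996] F [-3.42  0.35  2.9 ] Tq [-0.07  0.69 -0.06] w 0.175
```

>>> move_arm(
  increments=[
    [1, 0.08, 0, 0.01, 0],
    [1, 0.1, 0, 0, 0],
    [1, 0.1, 0, 0, 0],
    [1, 0.05, 0, 0, 0],
  ],
)

```text
time_s: 13.77
tool_pos: [0.6017, -0.0059, 0.1345]
orientation: [1.0, -0.0, 0.013, -0.003]
wrist_force: [-1.1, 0.2, 2.6]
gripper_width: 0.174
```

```bash
python3 - <<'E'
from h import *
o,M=st()
E
python3 w.py w8
```

```text
t 13.77 tcp [ 0.6017 -0.0059  0.1345] yaw -0.01 z [ 0.0264  0.0064 -0.9996] F [-1.14  0.15  2.62] Tq [-0.02  0.6  -0.02] w 0.174
cap 1623 0.08043280559723717 ((0.6098264455795288, -0.005659113638103008), 0.024451857432723045)
bridge 1662 [ 0.6000789  -0.02997255  0.08620749] [0.61278941 0.01886937 0.10213317] ((0.6064636707305908, -0.005521724000573158), (0.012452247552573681, 0.04882051423192024), 0.4455639719963074)
collar 3101 0.11927514738712539 ((0.601009726524353, -0.005879346281290054), (0.01864626258611679, 0.07425705343484879), 0.44212672114372253)
```

View pics/w8c.png

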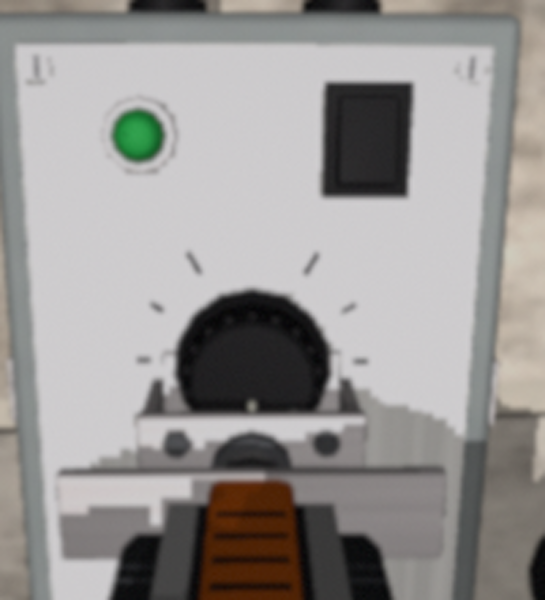

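>>> move_arm(
  increments=[
    [1, 0.08, 0, 0, 0],
    [1, 0.1, 0, 0, 0],
    [1, 0.1, 0, 0, 0],
    [1, 0.04, 0, 0, 0],
  ],
)

```text
time_s: 14.15
tool_pos: [0.6105, -0.0059, 0.1345]
orientation: [1.0, 0.0, 0.013, -0.003]
wrist_force: [-2.0, 0.9, 2.3]
gripper_width: 0.168
```

>>> move_arm(
  increments=[
    [1, 0.05, 0, 0, 0],
  ],
)

```text
time_s: 14.23
tool_pos: [0.6117, -0.0059, 0.1345]
orientation: [1.0, -0.0, 0.013, -0.003]
wrist_force: [-2.5, 1.7, 3.0]
gripper_width: 0.171
```

```bash
python3 - <<'E'
from h import *
o,M=st()
E
```

```text
t 14.23 tcp [ 0.6117 -0.0059  0.1345] yaw -0.01 z [ 0.0259  0.0065 -0.9996] F [-2.53  1.68  3.03] Tq [-0.03  0.68 -0.03] w 0.171
```

>>> move_arm(
  increments=[
    [1, 0.04, 0, 0, 0],
  ],
)

```text
time_s: 14.32
tool_pos: [0.6129, -0.0059, 0.1346]
orientation: [1.0, -0.0, 0.013, -0.003]
wrist_force: [-2.2, -0.4, 2.5]
gripper_width: 0.174
```

>>> move_arm(
  increments=[
    [1, 0.04, 0, 0, 0],
  ],
)

```text
time_s: 14.4
tool_pos: [0.6139, -0.0059, 0.1345]
orientation: [1.0, -0.0, 0.013, -0.003]
wrist_force: [-2.0, 0.3, 2.5]
gripper_width: 0.173
```

>>> move_arm(
  increments=[
    [1, 0.03, 0, 0, 0],
  ],
)

```text
time_s: 14.48
tool_pos: [0.6147, -0.0059, 0.1345]
orientation: [1.0, -0.0, 0.013, -0.003]
wrist_force: [-1.1, -0.2, 1.9]
gripper_width: 0.167
```

>>> move_arm(
  increments=[
    [1, 0.02, 0, 0, 0],
  ],
)

```text
time_s: 14.57
tool_pos: [0.6153, -0.0059, 0.1346]
orientation: [1.0, -0.0, 0.013, -0.003]
wrist_force: [-2.7, -0.0, 1.7]
gripper_width: 0.17
```

>>> move_arm(
  increments=[
    [1, 0.02, 0, 0, 0],
  ],
)

```text
time_s: 14.65
tool_pos: [0.6158, -0.0059, 0.1346]
orientation: [1.0, -0.0, 0.013, -0.003]
wrist_force: [-2.0, -0.1, 1.8]
gripper_width: 0.173
```

>>> move_arm(
  increments=[
    [1, 0.02, 0, 0, 0],
  ],
)

```text
time_s: 14.73
tool_pos: [0.6161, -0.0059, 0.1345]
orientation: [1.0, -0.0, 0.012, -0.003]
wrist_force: [-3.9, 0.6, 3.5]
gripper_width: 0.172
```

>>> move_arm(
  increments=[
    [1, 0.02, 0, 0, 0],
  ],
)

```text
time_s: 14.82
tool_pos: [0.6162, -0.006, 0.1346]
orientation: [1.0, -0.0, 0.012, -0.003]
wrist_force: [-3.2, 0.8, 3.3]
gripper_width: 0.17
```

```bash
python3 - <<'E'
from h import *
o,M=st()
im,d,X,K,D,T=shot("side","s9.png")
cv2.imwrite("pics/s9c.png",cv2.resize(im[160:230,240:324,::-1],(720,600),interpolation=cv2.INTER_CUBIC))
E
python3 w.py w9
```

```text
t 14.82 tcp [ 0.6162 -0.006   0.1346] yaw -0.02 z [ 0.0241  0.0067 -0.9997] F [-3.15  0.82  3.31] Tq [-0.01  0.92 -0.03] w 0.17
cap 574 0.07992524392690598 ((0.6243398189544678, -0.00556938536465168), 0.02434181608259678)
bridge 1642 [ 0.61459487 -0.03018177  0.08592192] [0.62720328 0.01873847 0.10220222] ((0.6209500432014465, -0.005686849355697632), (0.012497068382799625, 0.04889968782663345), 0.4193360209465027)
collar 3097 0.11930198049069604 ((0.615789532661438, -0.006037376821041107), (0.018674230203032494, 0.07426582276821136), 0.7121308445930481)
```

View pics/s9c.png

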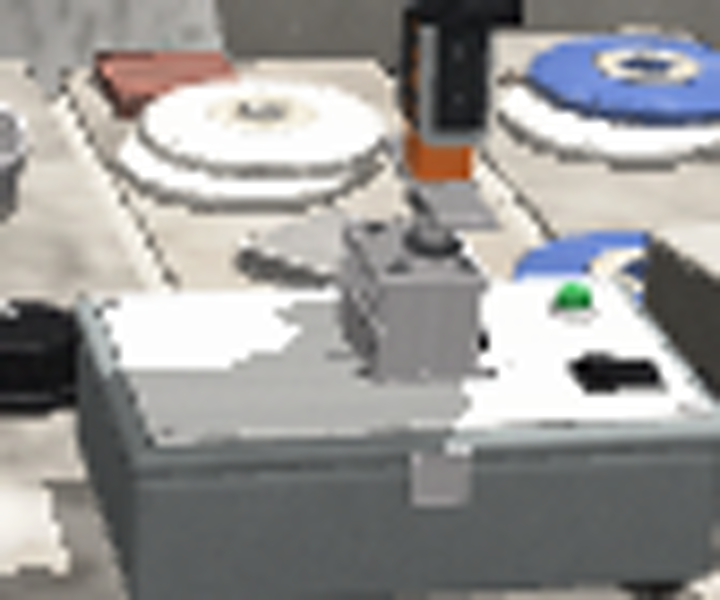

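View pics/w9c.png

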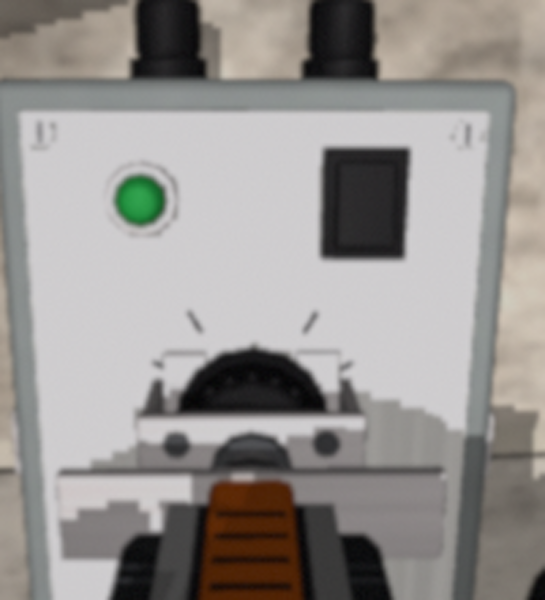

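>>> move_arm(
  increments=[
    [1, -0.01, 0, 0, 0],
    [1, 0, 0, 0, 0],
    [1, 0, 0, 0.02, 0],
  ],
)

```text
time_s: 15.17
tool_pos: [0.6162, -0.0059, 0.1347]
orientation: [1.0, -0.0, 0.013, -0.003]
wrist_force: [-0.8, -0.6, -2.1]
gripper_width: 0.176
```

>>> move_arm(
  increments=[
    [1, 0, 0, 0.02, 0],
    [1, 0, 0, 0.02, 0],
  ],
)

```text
time_s: 15.33
tool_pos: [0.6162, -0.0058, 0.1347]
orientation: [1.0, 0.0, 0.013, -0.003]
wrist_force: [-2.0, 0.8, -1.6]
gripper_width: 0.17
```

```bash
python3 - <<'E'
from h import *
o,M=st()
E
```

```text
t 15.33 tcp [ 0.6162 -0.0058  0.1347] yaw 0.0 z [ 0.0252  0.006  -0.9997] F [-2.03  0.85 -1.62] Tq [-0.08  0.27  0.03] w 0.17
```

>>> move_arm(
  increments=[
    [1, 0, 0, 0.03, 0],
    [1, 0, 0, 0.03, 0],
  ],
)

```text
time_s: 15.5
tool_pos: [0.616, -0.0056, 0.1354]
orientation: [1.0, 0.0, 0.012, -0.003]
wrist_force: [-0.5, -0.2, -3.0]
gripper_width: 0.173
```

>>> move_arm(
  increments=[
    [1, 0, 0, 0.04, 0],
    [1, 0, 0, 0.04, 0],
  ],
)

```text
time_s: 15.67
tool_pos: [0.6156, -0.0054, 0.1361]
orientation: [1.0, 0.0, 0.012, -0.002]
wrist_force: [1.3, -0.3, -7.9]
gripper_width: 0.17
```

```bash
python3 - <<'E'
from h import *
o,M=st()
E
```

```text
t 15.67 tcp [ 0.6156 -0.0054  0.1361] yaw 0.03 z [ 0.0238  0.0048 -0.9997] F [ 1.28 -0.3  -7.86] Tq [-0.11 -0.21 -0.06] w 0.17
```

>>> move_arm(
  increments=[
    [1, 0.01, -0.01, 0.05, 0],
    [1, 0, 0, 0.05, 0],
  ],
)

```text
time_s: 15.83
tool_pos: [0.6154, -0.0054, 0.1368]
orientation: [1.0, 0.0, 0.011, -0.002]
wrist_force: [1.5, -0.6, -10.8]
gripper_width: 0.172
```

```bash
python3 - <<'E'
from h import *
o,M=st()
E
```

```text
t 15.83 tcp [ 0.6154 -0.0054  0.1368] yaw 0.04 z [ 0.0229  0.004  -0.9997] F [  1.53  -0.57 -10.75] Tq [-0.16 -0.47 -0.05] w 0.172
```

>>> move_arm(
  increments=[
    [1, 0.01, -0.01, 0.06, 0],
    [1, 0, 0, 0.06, 0],
  ],
)

```text
time_s: 16.0
tool_pos: [0.6154, -0.0053, 0.1391]
orientation: [1.0, 0.001, 0.011, -0.002]
wrist_force: [0.3, -0.2, -2.2]
gripper_width: 0.169
```

```bash
python3 - <<'E'
from h import *
o,M=st()
E
```

```text
t 16.0 tcp [ 0.6154 -0.0053  0.1391] yaw 0.06 z [ 0.0221  0.0038 -0.9997] F [ 0.3  -0.2  -2.19] Tq [-0.02 -0.15  0.01] w 0.169
```

>>> move_arm(
  increments=[
    [1, 0, 0, 0.1, 0],
    [1, 0, 0, 0.15, 0],
    [1, 0, 0, 0.2, 0],
    [1, 0, 0, 0.2, 0],
    [1, 0, 0, 0.2, 0],
    [1, 0, 0, 0.2, 0],
    [1, 0, 0, 0.15, 0],
    [1, 0, 0, 0, 0],
  ],
)

```text
time_s: 16.67
tool_pos: [0.6193, -0.0063, 0.1789]
orientation: [1.0, 0.0, 0.016, -0.003]
wrist_force: [0.6, 0.2, -1.4]
gripper_width: 0.168
```

```bash
python3 - <<'E'
from h import *
o,M=st()
im,d,X,K,D,T=shot("side","s10.png")
cv2.imwrite("pics/s10c.png",cv2.resize(im[145:225,240:336,::-1],(720,600),interpolation=cv2.INTER_CUBIC))
E
python3 w.py w10
```

```text
t 16.67 tcp [ 0.6193 -0.0063  0.1789] yaw 0.0 z [ 0.0321  0.0055 -0.9995] F [ 0.63  0.15 -1.37] Tq [-0.06  0.07  0.02] w 0.168
cap 0 nan ((0.0, 0.0), 0.0)
bridge 1696 [ 0.61802318 -0.03042971  0.12904326] [0.63074247 0.01833822 0.14663017] ((0.6241636872291565, -0.005991760641336441), (0.012715066783130169, 0.04869069159030914), 0.8966125249862671)
collar 3110 0.16335915644796567 ((0.6187653541564941, -0.0062101855874061584), (0.018760722130537033, 0.07443255931138992), 0.6994925141334534)
  return _methods._mean(a, axis=axis, dtype=dtype,
  ret = ret.dtype.type(ret / rcount)
```

View pics/s10c.png

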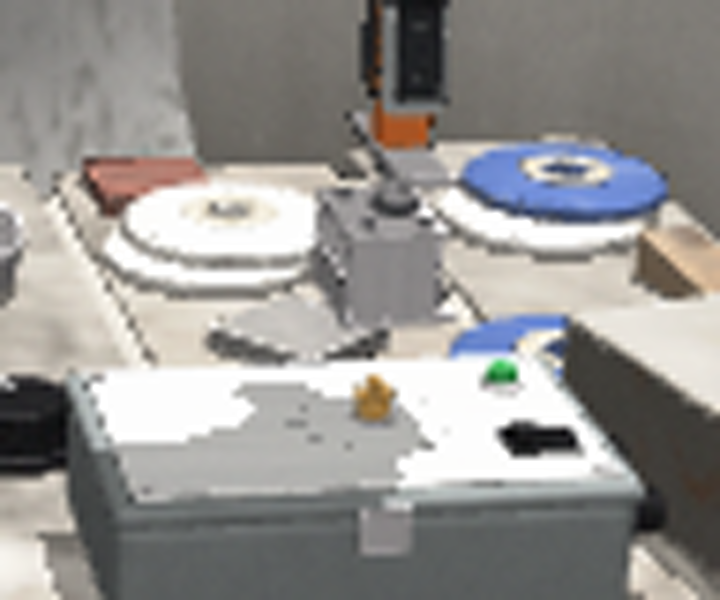

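View pics/w10c.png

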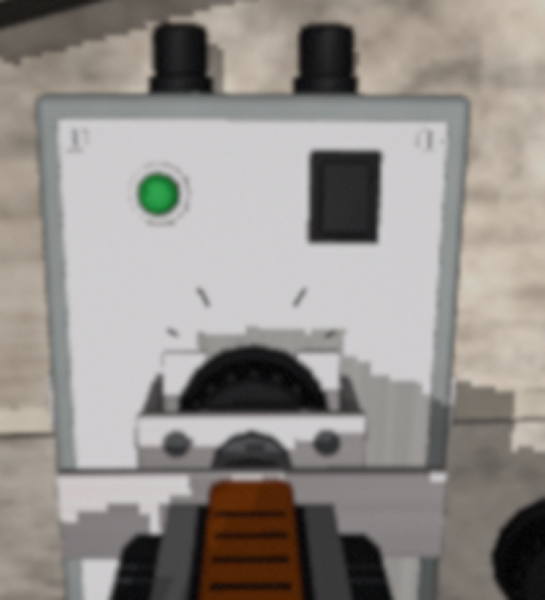

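>>> move_arm(
  increments=[
    [1, 0, 0.05, 0.05, 0],
    [1, -0.03, 0.12, 0.1, 0],
    [1, -0.08, 0.2, 0.1, 0],
    [1, -0.13, 0.3, 0.05, 0],
    [1, -0.18, 0.4, 0, 0],
    [1, -0.2, 0.45, 0, 0],
    [1, -0.2, 0.45, 0, 0],
    [1, -0.2, 0.45, 0, 0],
    [1, -0.2, 0.45, 0, 0],
    [1, -0.2, 0.45, 0, 0],
    [1, -0.2, 0.45, 0, 0],
    [1, -0.2, 0.45, 0, 0],
  ],
)

```text
time_s: 17.77
tool_pos: [0.5658, 0.1102, 0.1842]
orientation: [1.0, 0.001, 0.012, -0.003]
wrist_force: [-0.3, -0.3, -2.8]
gripper_width: 0.172
```

```bash
python3 - <<'E'
from h import *
o,M=st();print(o["joint_positions"].round(3))
E
```

```text
t 17.77 tcp [0.5658 0.1102 0.1842] yaw 0.07 z [ 0.0248  0.0067 -0.9997] F [-0.29 -0.3  -2.83] Tq [0.01 0.01 0.04] w 0.172
[-0.857  0.375  0.75   1.808 -0.296  1.046 -1.567]
```

>>> move_arm(
  increments=[
    [1, -0.2, 0.45, 0, 0],
    [1, -0.2, 0.45, 0, 0],
    [1, -0.2, 0.45, 0, 0],
    [1, -0.2, 0.45, 0, 0],
    [1, -0.2, 0.45, 0, 0],
    [1, -0.2, 0.45, 0, 0],
    [1, -0.2, 0.42, 0, 0],
    [1, -0.2, 0.4, 0, 0],
    [1, -0.2, 0.35, 0, 0],
    [1, -0.18, 0.3, 0, 0],
    [1, -0.15, 0.25, 0, 0],
    [1, -0.1, 0.2, 0, 0],
  ],
)

```text
time_s: 18.77
tool_pos: [0.4954, 0.2468, 0.183]
orientation: [1.0, 0.009, 0.009, -0.006]
wrist_force: [-0.7, -0.2, -2.6]
gripper_width: 0.177
```

```bash
python3 - <<'E'
from h import *
o,M=st();print(o["joint_positions"].round(3))
E
```

```text
t 18.77 tcp [0.4954 0.2468 0.183 ] yaw 1.02 z [ 0.0173  0.0131 -0.9998] F [-0.73 -0.18 -2.58] Tq [-0.   -0.05 -0.01] w 0.177
[-1.124  0.324  0.72   1.858 -0.253  1.029 -1.855]
```

>>> move_arm(
  increments=[
    [1, -0.12, 0.25, 0, 0],
    [1, -0.12, 0.3, 0, 0],
    [1, -0.12, 0.3, 0, 0],
    [1, -0.12, 0.3, 0, 0],
    [1, -0.12, 0.3, 0, 0],
    [1, -0.1, 0.3, 0, 0],
    [1, -0.1, 0.25, 0, 0],
    [1, -0.08, 0.2, 0, 0],
    [1, -0.05, 0.15, 0, 0],
    [1, 0, 0.1, 0, 0],
    [1, 0, 0, 0, 0],
  ],
)

```text
time_s: 19.68
tool_pos: [0.4694, 0.3154, 0.1829]
orientation: [1.0, 0.009, 0.009, -0.006]
wrist_force: [-0.1, 0.1, -2.1]
gripper_width: 0.174
```

```bash
python3 - <<'E'
from h import *
o,M=st();print(o["joint_positions"].round(3))
im,d,X,K,D,T=shot("wrist","w11.png")
for n in("top",):
    im,d,X,K,D,T=shot(n,n+"11.png")
    cv2.imwrite("pics/top11c.png",cv2.resize(im[150:290,60:240,::-1],(770,600),interpolation=cv2.INTER_CUBIC))
m=(abs(X[...,0]-.47)<.09)&(abs(X[...,1]-.322)<.09)&(X[...,2]>.018)&(X[...,2]<.033);print("dish",m.sum(),cv2.minEnclosingCircle(X[m][:,:2].astype(np.float32)))
E
```

```text
t 19.68 tcp [0.4694 0.3154 0.1829] yaw 1.05 z [ 0.0178  0.0129 -0.9998] F [-0.07  0.06 -2.06] Tq [-0.01  0.04 -0.03] w 0.174
[-1.225  0.343  0.695  1.831 -0.255  1.035 -1.985]
dish 271 ((0.46886494755744934, 0.3176040053367615), 0.06649292260408401)
```

View pics/w11.png

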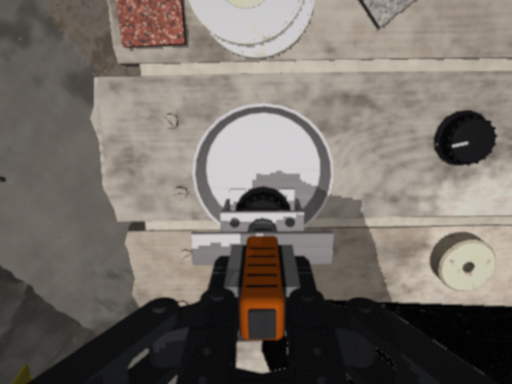

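View pics/top11c.png

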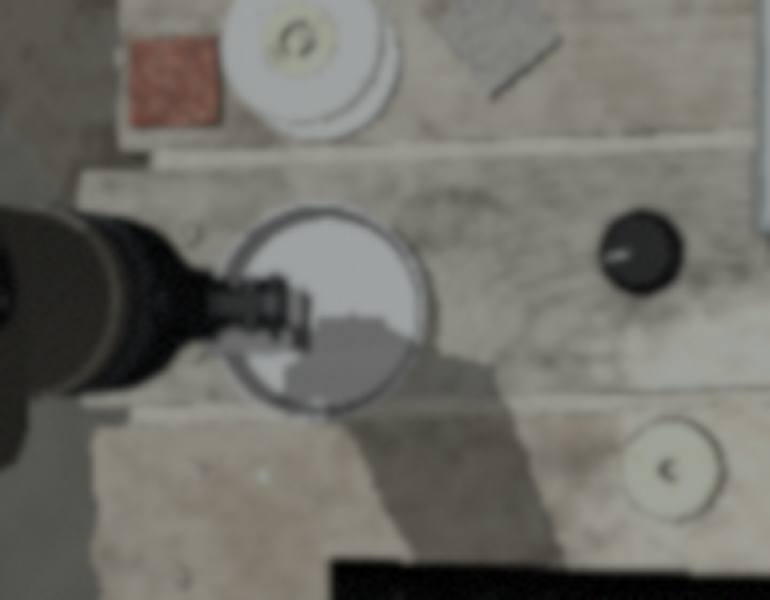

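>>> move_arm(
  increments=[
    [1, 0, 0.05, -0.1, 0],
    [1, 0, 0, -0.2, 0],
    [1, 0, 0, -0.3, 0],
    [1, 0, 0, -0.3, 0],
    [1, 0, 0, -0.3, 0],
    [1, 0, 0, -0.3, 0],
    [1, 0, 0, -0.3, 0],
    [1, 0, 0, -0.2, 0],
    [1, 0, 0, -0.1, 0],
    [1, 0, 0, 0, 0],
  ],
)

```text
time_s: 20.62
tool_pos: [0.4695, 0.3126, 0.1232]
orientation: [1.0, 0.007, 0.008, -0.005]
wrist_force: [0.0, 0.4, -2.2]
gripper_width: 0.171
```

```bash
python3 - <<'E'
from h import *
o,M=st()
E
```

```text
t 20.62 tcp [0.4695 0.3126 0.1232] yaw 0.77 z [ 0.0157  0.0093 -0.9998] F [ 0.01  0.39 -2.24] Tq [-0.04  0.01 -0.01] w 0.171
```

Remaining to floor contact ≈ 47 mm; correct y by +5 mm.

>>> move_arm(
  increments=[
    [1, 0.02, 0.08, -0.1, 0],
    [1, 0.02, 0.08, -0.2, 0],
    [1, 0, 0.05, -0.25, 0],
    [1, 0, 0.02, -0.25, 0],
    [1, 0, 0.02, -0.25, 0],
    [1, 0, 0, -0.2, 0],
    [1, 0, 0, -0.1, 0],
    [1, 0, 0, -0.05, 0],
    [1, 0, 0, 0, 0],
  ],
)

```text
time_s: 21.37
tool_pos: [0.471, 0.3204, 0.0848]
orientation: [1.0, 0.007, 0.008, -0.005]
wrist_force: [-0.0, -0.3, -1.6]
gripper_width: 0.168
```

```bash
python3 - <<'E'
from h import *
o,M=st()
E
```

```text
t 21.37 tcp [0.471  0.3204 0.0848] yaw 0.82 z [ 0.0167  0.0102 -0.9998] F [-0.05 -0.3  -1.62] Tq [-0.    0.05 -0.02] w 0.168
```

>>> move_arm(
  increments=[
    [1, 0, -0.05, -0.06, 0],
    [1, 0, -0.03, -0.06, 0],
    [1, 0, 0, -0.06, 0],
    [1, 0, 0, -0.05, 0],
  ],
)

```text
time_s: 21.7
tool_pos: [0.4717, 0.3183, 0.0794]
orientation: [1.0, 0.007, 0.009, -0.006]
wrist_force: [-0.9, -0.4, -1.5]
gripper_width: 0.169
```

>>> move_arm(
  increments=[
    [1, 0, 0, -0.04, 0],
    [1, 0, 0, -0.03, 0],
  ],
)

```text
time_s: 21.87
tool_pos: [0.4718, 0.3183, 0.0776]
orientation: [1.0, 0.007, 0.009, -0.006]
wrist_force: [0.4, 0.4, -2.2]
gripper_width: 0.176
```

>>> move_arm(
  increments=[
    [1, 0, 0, -0.03, 0],
  ],
)

```text
time_s: 21.95
tool_pos: [0.4719, 0.3183, 0.0768]
orientation: [1.0, 0.007, 0.009, -0.006]
wrist_force: [-0.0, -0.4, -2.7]
gripper_width: 0.175
```

>>> move_arm(
  increments=[
    [1, 0, 0, -0.025, 0],
  ],
)

```text
time_s: 22.03
tool_pos: [0.4719, 0.3184, 0.0762]
orientation: [1.0, 0.007, 0.009, -0.006]
wrist_force: [-0.7, 0.3, -0.0]
gripper_width: 0.17
```

>>> move_arm(
  increments=[
    [1, 0, 0, -0.025, 0],
  ],
)

```text
time_s: 22.12
tool_pos: [0.472, 0.3185, 0.076]
orientation: [1.0, 0.007, 0.009, -0.006]
wrist_force: [-1.3, -1.0, 7.1]
gripper_width: 0.174
```

>>> move_arm(
  increments=[
    [1, 0, 0, -0.02, 0],
  ],
)

```text
time_s: 22.2
tool_pos: [0.4721, 0.3185, 0.0761]
orientation: [1.0, 0.007, 0.009, -0.006]
wrist_force: [-2.4, -0.9, 3.8]
gripper_width: 0.17
```

```bash
python3 - <<'E'
from h import *
o,M=st()
E
```

```text
t 22.2 tcp [0.4721 0.3185 0.0761] yaw 0.78 z [ 0.0179  0.0122 -0.9998] F [-2.37 -0.87  3.77] Tq [-0.35  0.53 -0.04] w 0.17
```

>>> move_arm(
  increments=[
    [0.8, 0, 0, 0, 0],
    [0.75, 0, 0, 0, 0],
    [0.7, 0, 0, 0, 0],
    [0.6, 0, 0, 0, 0],
    [0.5, 0, 0, 0, 0],
    [0.5, 0, 0, 0, 0],
  ],
)

```text
time_s: 22.7
tool_pos: [0.4736, 0.3196, 0.0768]
orientation: [1.0, 0.007, 0.011, -0.007]
wrist_force: [1.1, 0.5, 0.4]
gripper_width: 0.499
```

```bash
python3 - <<'E'
from h import *
o,M=st()
im,d,X,K,D,T=shot("wrist","w12.png")
E
```

```text
t 22.7 tcp [0.4736 0.3196 0.0768] yaw 0.79 z [ 0.0215  0.0145 -0.9997] F [1.12 0.49 0.36] Tq [-0.01  0.02 -0.04] w 0.499
```

View pics/w12.png

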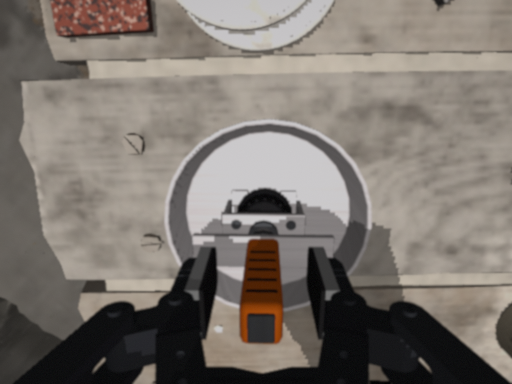

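>>> move_arm(
  increments=[
    [0.5, 0, 0, 0.1, 0],
    [0.5, 0, 0, 0.2, 0],
    [0.5, 0, 0, 0.3, 0],
    [0.5, 0, 0, 0.3, 0],
    [0.5, 0, 0, 0.3, 0],
    [0.5, 0, 0, 0.3, 0],
    [0.5, 0, 0, 0.3, 0],
    [0.5, 0, 0, 0.3, 0],
    [0.5, 0, 0, 0.4, 0],
    [0.5, 0, 0, 0.5, 0],
    [0.5, 0, 0, 0.5, 0],
    [0.5, 0, 0, 0.3, 0],
  ],
)

```text
time_s: 23.75
tool_pos: [0.4733, 0.3188, 0.1813]
orientation: [1.0, 0.006, 0.011, -0.007]
wrist_force: [-0.4, -0.2, 0.2]
gripper_width: 0.504
```

>>> move_arm(
  increments=[
    [0.5, 0, 0, 0.3, 0],
    [0.5, 0, 0, 0, 0],
    [0.5, 0, 0, 0, 0],
    [0.5, 0, 0, 0, 0],
  ],
)

```text
time_s: 24.08
tool_pos: [0.4743, 0.3194, 0.1922]
orientation: [1.0, 0.006, 0.012, -0.009]
wrist_force: [0.8, 0.1, 0.6]
gripper_width: 0.5
```

```bash
python3 - <<'E'
from h import *
o,M=st()
shot("wrist","w13.png")
im,d,X,K,D,T=shot("side","s13.png")
cv2.imwrite("pics/s13c.png",cv2.resize(im[120:220,180:300,::-1],(720,600),interpolation=cv2.INTER_CUBIC))
for l in("dial_cap","cap_puller"):
    for r in arm.trace("side",l)[:5]:
        q=X[r["region"]];print(l,round(r["p"],2),r["point"],np.nanmedian(q,0).round(3),np.nanmax(q[:,2]).round(3))
m=(abs(X[...,0]-.472)<.05)&(abs(X[...,1]-.318)<.05)&(X[...,2]>.03)&(X[...,2]<.14)
p=X[m];print("puller zmax",p[:,2].max());
c=p[(p[:,2]>.052)&(p[:,2]<.0665)];print("collar",c.max(0),c.min(0))
h=p[(p[:,2]>.07)]
for a in(.075,.09,.105,.118):
    q=h[abs(h[:,2]-a)<.005];print(a,len(q),q.mean(0).round(4) if len(q) else "")
E
```

```text
t 24.08 tcp [0.4743 0.3194 0.1922] yaw 0.73 z [ 0.0243  0.0176 -0.9995] F [0.81 0.13 0.63] Tq [-0.06  0.01 -0.06] w 0.5
dial_cap 0.86 [244.1, 262.1] [ 0.519 -0.142  0.019] 0.025
dial_cap 0.64 [201.5, 241.8] [0.502 0.109 0.017] 0.024
cap_puller 0.63 [168.2, 221.6] [0.467 0.308 0.043] 0.123
puller zmax 0.12259069364291914
collar [0.4795198  0.3516116  0.06448297] [0.46096398 0.27699879 0.05358397]
0.075 18 [0.4709 0.3127 0.0747]
0.09 16 [0.4704 0.3121 0.0899]
0.105 14 [0.4691 0.3109 0.1058]
0.118 18 [0.4693 0.312  0.1181]
```

View pics/s13c.png

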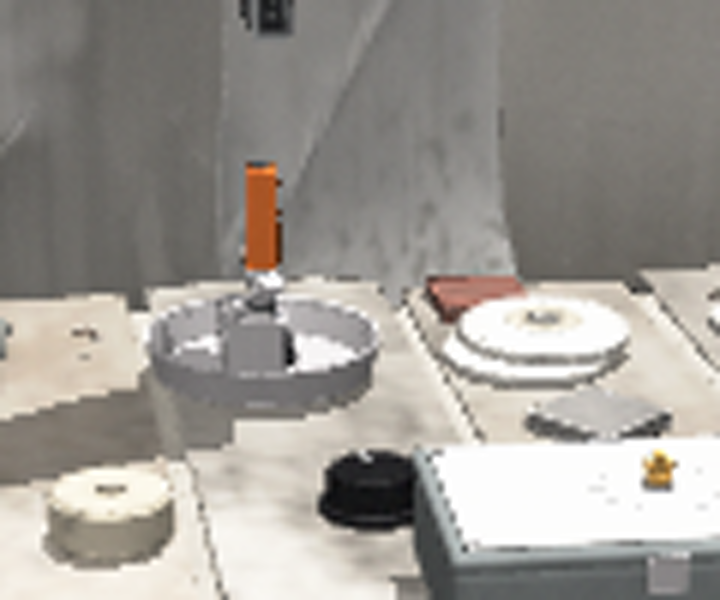

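View pics/w13.png

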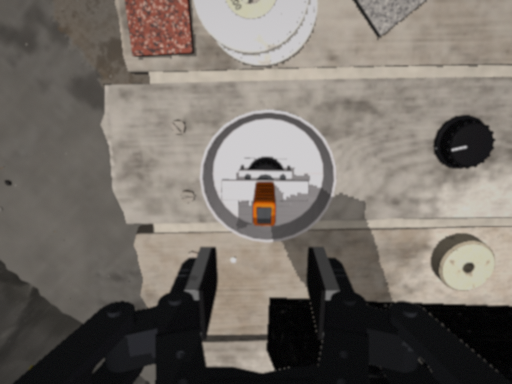

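```bash
python3 - <<'E'
from plant import arm
print(arm.sign_off())
E
```

```text
the job is handed in; nothing more can be done
None
```

I pulled the dial cap off with the puller and stood the puller, with the cap still in its jaws, in the dish. I then let go and handed the job in at about 24 s.

- **Slide under the skirt:** I rested the jaws on the panel with about 4 to 8 N and slid them in until the back plate met the skirt. The cap's measured height showed no lift.
- **Pull:** the last reading before the cap popped off was a pull of about 9 N. The last pictures show the bare shaft on the box.
- **Set-down:** the jaws met the dish floor with about 9 N.
- **Final state:** the puller stands upright near the dish centre. Its collar is about 58 mm up and its lean about 0.04 rad, below the 0.15 limit. The gripper is about 70 mm above the handle. The dish had not shifted when checked just before set-down, and the last pictures show nothing else out of place.

**Checks that disagreed or could not be made:**
- The wrist camera placed the cap 1 to 2 mm short of where contact showed it to be, within its calibration error.
- The tool drifted in tilt by up to about 1° from how it first gripped the puller. I corrected the sideways drift as I went, but the tilt cannot be commanded.
- In the last side-camera search, the network did not report the cap inside the jaws. I confirmed it only by eye in the wrist picture.

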